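Refit a circuit board in a test rack and lock it with the retaining rod

ROBOT

A 6-joint arm with a two-finger parallel gripper is mounted at the origin on the work surface. World frame = base frame: x ahead of the robot, y to its left, z up, the work surface at z = 0. Lengths are in mm, angles in rad, forces in N, time in s.
With the tool pointing down it reaches from about 400 to 925 mm from the base axis. Payload 12.5 kg.
Tool frame: the origin (TCP) lies midway between the tips of the shut fingers; the grasp point (between the pads) lies 19 mm behind it; z points along the fingers, y is the line along which they close (so a half turn about z gives the same grasp; the last joint's range is limited). The gripper opens to 95 mm and grips with 3 to 60 N. Pads are 20 mm wide; open, the fingers measure 119 mm over their backs; the gripper's body (75 mm by 180 mm) begins 59 mm behind the grasp point.
Start: joints at [-1.297, 0.491, 1.559, -0, 1.092, -0.106], TCP at [231.734, -580.474, 184.361] pointing down, gripper open.
Joint ranges: [-3.1, 3.1], [-0.84, 2.19], [0.05, 2.79], [-1.13, 4.28], [0.06, 2.93], [-2.69, 2.69]. Speed limits (rad/s): [2.22, 2.22, 2.79, 3.14, 3.14, 3.14].

INTERFACE

Orientations are given as [roll, pitch, yaw] about the fixed x, y, z axes, in that order (R = Rz(yaw) Ry(pitch) Rx(roll)).
In Python, from cell import env gives the robot as it stands.
- The arm moves only by the tool carry_out, never from a script. Its argument "series" is a list of rows, each a list of 4 numbers: the shift along the world's x, y, z normalised to -1 to 1, where 1 is 5 cm, then the turn about the world's z normalised to -1 to 1, where 1 is 6 degrees. In form: [[x, y, z, turn], ...]. A call has exactly 5 rows; each row shifts and turns the commanded pose from where the row before left it; what a row does not reach is not made up. A row lasts 1/10 s, in which the tool goes at most 50 mm and 8.59 degrees, less where a joint would pass 70% of its speed; a pose out of reach is approached as far as the arm can. A call with a number of a shift or a turn outside -1 to 1 is refused whole. A call with a gripper value outside its range is refused whole. "fingers" is the closure, from -1 (fully open) to 1 (shut), set as the call begins (left out, the last holds). The fingers move at their own pace and stop on an object; the grip force is fixed at half the most. Time passes only in rows, so rows that do not move let the fingers close, or fill a call up. It gives the time, the measured TCP pose, the force, the opening and the grip force at its end, in the units of the state.
- env.state(): the state, without advancing time (a new reading comes with each control period).
- env.read_camera(name): name is "scene" or "side" or "wrist"; returns the picture (400x640x3 uint8, red, green, blue); there is no depth.
- env.calibration(name): a dict with "K" (3x3 intrinsics, pixels), "pose" (4x4, takes a point from camera to world coordinates). Camera axes: x right, y down, z forward; pixel columns grow to the right and rows downward; lengths in mm; the calibration is good to about 2 mm. A picture is of the moment at which its call begins: read the wrist's pose just before it. calibration takes no time and is no camera call; for the wrist camera it gives the pose at the moment of the call.
- env.job_done(): hands the job in; it is judged then, once.
Trained networks look in the newest picture that a camera, given by its name, has taken for a name from the list of things; names that differ only in an ending like _2 or _b are one class to them, and where a whole thing is asked for, a point or a joint stands for the part that bears it (a point fixed in the world has none). Each returns a list of dicts, best first, with "conf" (0 to 1); they miss things now and then, are a little off and sometimes report something else, mostly with a low value. They report only what shows in the picture. A call takes as long as a camera call. They do not tell look-alikes from the thing itself.
- env.look_for(camera, label): "position" ([row, column] as shares, 0 to 1, of the picture: columns of its width, rows of its height, amid what is visible of it).
The state is a dict: "t": time; "joints": joint angles; "qvel": joint speeds; "tau": joint torques, N m; "eef_pos": TCP position; "tcp_rot": TCP orientation; "ft_force": force on the tool from outside, world axes, zero at the start; "moment": the same for the moment, N m; "opening": opening from 0.0 (shut) to 1.0 (fully open); "grip_force": force on a finger pad.
Only numpy, scipy, OpenCV 4.12 (cv2) and the standard library are available. Lean on these libraries where they do the work, as an engineer would, in place of code of your own. Each camera call takes 0.05 s, during which the arm holds its last target. There are 200 camera calls.

TASK

The small test rack on the bench has one board missing. Take the circuit board that leans in the sloped stand and stand it upright in the one empty card guide of the rack, fully down and with its ends level with the guide's ends; then lay the steel retaining rod over the boards and press it down with the gripper (do not drop it in) past the sprung jaws of both end clips until it is fully home in them, sticking out evenly at both ends. Leave the other things on the bench where they are.

Things in the scene. Friction and masses are not known exactly. Their poses are not given: they have to be found in the camera images.
- board: loose circuit board, green plate 100 (x) x 5 (y) x 90 mm (z), flat chips on one face; 0.12 kg. Origin: centre of its lower edge. At first it leans in the stand, its top 0.5 rad (29 deg) off vertical towards the stand's +y, its lower 20 mm behind a lip, lower 48 mm on a back rest, upper 40 mm free on both faces. Pull it out along its own plane. Either face may point either way in the rack
- stand: grey sloped stand fixed to the bench, foot 100 (x) x 120 (y) x 8 mm. Origin: on the bench below the centre of the resting board's lower edge, 35 mm up. x along the board; the board leans to +y, roughly towards the robot. On -y two posts carry a lamp 76 x 48 x 18 mm square to the board's plane, 57 to 105 mm from the board, its top 28 mm past the board's top edge: come in along the board
- rod: the retaining rod, plain steel, round, 12 mm thick and 200 mm long with round ends, lying level in the cradle. Origin: its middle, on its axis; x along the rod. 0.12 kg
- cradle: grey cradle fixed to the bench, foot 150 x 50 x 6 mm, with two vee blocks 12 mm wide at x = +-55 mm that rise to 47 mm, and hold the rod along its x with the rod's axis 40 mm above the bench. Origin: centre of its underside; the space between the vees is free for fingers
- guide: the empty card guide, black channel fixed in the rack at y = -55, -20, 20 or 55 mm of the rack (varies; the other three places hold fixed boards like the loose one). 100 mm long along x; slot 7 mm wide across y, floor 4 mm above its underside, walls up to 22 mm, flared lips to 29 mm, mouth 12 mm wide. Origin: centre of its underside, 8 mm above the bench
- slot_floor (a point): centre of the slot floor in the empty guide, 12 mm above the bench; the lower edge of the board must come to lie on it. Axes as the guide's (x along the slot, z up)
- rack: aluminium rack fixed to the bench, base 120 (x) x 200 (y) x 8 mm. Boards stand in it along x, tops 102 mm above the bench; 35 mm are free along y between the two middle ones for fingers holding the rod's middle. A post 10 mm thick at y = +-88 mm carries a fork clip for the rod. Origin: centre of its underside
- rod_seat (a point): where the middle of the rod's axis must come to lie, 112 mm above the bench, midway between the clips; axes as the rack's, rod along y. Each clip (y = +-88 mm) is a fork open at the top, 14 mm wide: on +x a fixed tine flaring out to 26 mm above the seat, on -x a sprung jaw with a 12 mm roller 10 mm above the seat and a tab up to 33 mm above it
- jaw_l (a joint): sprung jaw of the clip at the rack's +y end: 0 = closed, grows (rad) as the rod coming down pushes it outward; about 0.15 lets the rod pass, then it springs back over it. Both jaws together take about 8 N
- jaw_r (a joint): the same for the clip at the rack's -y end
- can: white spray can, 56 mm across, 150 mm high; bystander. Origin: centre of its underside
- mug: white mug, 76 mm across, 90 mm high; bystander. Origin: centre of its underside
- spool: grey solder spool standing on its flange, 56 mm across, 40 mm high; bystander. Origin: centre of its underside
- jar: small clear jar with black cap, 52 mm across, 55 mm high; bystander. Origin: centre of its underside
- driver: screwdriver with red handle, lying flat along its x, about 200 mm long, 30 mm high; bystander
Mind the look-alikes: they are no part of the job. What is meant by the board is not blue or yellow, and is the larger of those in its own colour.

How it is judged:
By the outcome, as a careful person would: the job done as asked, in the order asked, and still so for the second after the job is handed in, with the robot touching nothing.
It also fails if it takes over 58 s, if anything falls off the work surface, if the arm or the gripper's body presses on something with over 40 N, if the wrist force passes 120 N, or if a joint passes its speed limit or range.

## Working session

There is one attempt and no reset: what is moved stays moved. The work goes in short steps, Python scripts to look and compute and a tool call to move; the robot and the scene stay as the last step left them, time stands still between calls to the robot, and variables do not carry over. Pictures are saved under pics/ and viewed, at most 10 in all, crops included, and the job is handed in when it is done.

Besides the shell and the picture viewer there is one more tool, called after "Request:" in YAML: its name, and indented under it one key for each argument. carry_out: Moves the arm, as the interface text tells. Its arguments: {"type":"object","properties":{"series":{"type":"array","items":{"type":"array","items":{"type":"number","minimum":-1,"maximum":1}}},"fingers":{"type":"number"}},"required":["series"]}

```bash
mkdir -p pics; ls
python3 - <<'E'
from cell import env
import cv2,numpy as np
for c in ["scene","side","wrist"]:
    im=env.read_camera(c); cv2.imwrite(f"pics/{c}0.png",im[:,:,::-1])
    k=env.calibration(c); print(c,np.round(k["K"],1).tolist(),np.round(k["pose"],3).tolist())
    for n in ["board","stand","rod","cradle","guide","rack","rod_seat","jaw_l","jaw_r","can","mug","spool","jar","driver"]:
        try: print(n,[(round(d["position"][1]*640),round(d["position"][0]*400),round(d["conf"],2)) for d in env.look_for(c,n)])
        except Exception as e: print(n,e)
s=env.state();print(s)
E
```

```text
pics
scene [[506.9, 0.0, 320.3], [0.0, 506.9, 196.1], [0.0, 0.0, 1.0]] [[0.893, 0.295, -0.34, 960.234], [0.45, -0.567, 0.69, -860.377], [0.01, -0.769, -0.639, 900.064], [0.0, 0.0, 0.0, 1.0]]
board [(226, 288, 0.78), (309, 356, 0.7), (285, 272, 0.65), (160, 292, 0.64)]
stand [(248, 299, 0.76)]
rod [(369, 159, 0.56)]
cradle [(370, 166, 0.73)]
guide [(356, 201, 0.37)]
rack [(326, 217, 0.69), (359, 202, 0.31)]
rod_seat [(325, 221, 0.76), (345, 159, 0.42)]
jaw_l [(345, 161, 0.42), (318, 197, 0.42)]
jaw_r [(345, 161, 0.42), (318, 197, 0.42)]
can [(354, 302, 0.74)]
mug [(429, 187, 0.71), (362, 199, 0.34)]
spool [(288, 164, 0.73), (220, 237, 0.67)]
jar [(291, 166, 0.66)]
driver [(262, 215, 0.55)]
side [[427.2, 0.0, 314.9], [0.0, 427.2, 199.9], [0.0, 0.0, 1.0]] [[-0.921, -0.284, 0.266, 271.637], [-0.389, 0.659, -0.644, 592.619], [0.008, -0.697, -0.717, 757.882], [0.0, 0.0, 0.0, 1.0]]
board [(330, 178, 0.94), (435, 158, 0.73), (307, 129, 0.65), (371, 131, 0.55)]
stand [(359, 145, 0.78), (243, 335, 0.71), (289, 257, 0.4)]
rod [(358, 145, 0.69), (241, 324, 0.67)]
cradle [(244, 338, 0.81)]
guide 
[... 621 characters left out ...]

mug []
spool []
jar []
driver []
{'t': 2.25, 'joints': array([-1.29664817e+00,  4.90928478e-01,  1.55886724e+00, -1.37168176e-05,
        1.09171694e+00, -1.05603729e-01]), 'qvel': array([-0.00093752,  0.0001883 ,  0.00041054,  0.00044065,  0.00045897,
       -0.00188565]), 'tau': array([ 4.16394423e-04, -6.12464118e+01, -2.58429730e+01,  6.93210773e-02,
        4.45658632e-02, -1.46590452e-05]), 'eef_pos': array([ 231.70539779, -580.49735269,  184.35454007]), 'tcp_rot': array([3.14151439e+00, 2.05373055e-05, 3.79758205e-01]), 'ft_force': array([-0.73724432, -0.53627854,  1.30924475]), 'moment': array([ 0.01369984, -0.0279332 , -0.0149037 ]), 'grip_force': 0.0, 'opening': 0.996643390958038}
```

View pics/scene0.png

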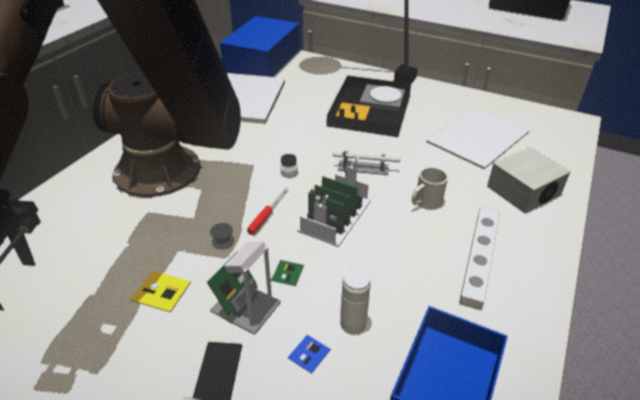

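View pics/side0.png

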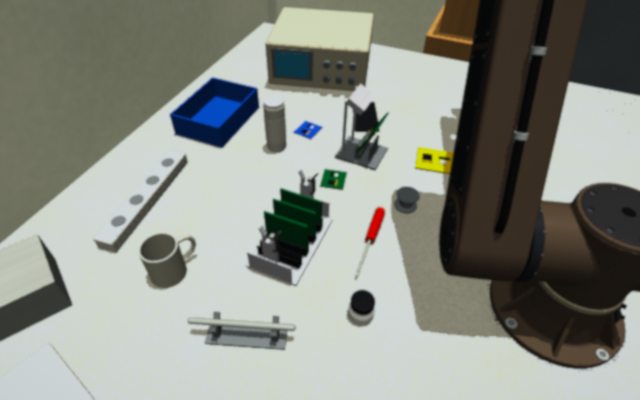

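Run:
```python
import cv2,numpy as np
def crop(f,x,y,w,h,s):
    im=cv2.imread(f)[y:y+h,x:x+w]; im=cv2.resize(im,None,fx=s,fy=s,interpolation=cv2.INTER_CUBIC)
    for i in range((-x)%20,w,20): cv2.putText(im,str(x+i),(i*s,8),0,.3,(0,0,255),1); im[:4,i*s]=(0,0,255)
    for j in range((-y)%20,h,20): cv2.putText(im,str(y+j),(0,j*s+4),0,.3,(0,0,255),1)
    return im
a=crop("pics/scene0.png",195,235,100,100,4);b=crop("pics/scene0.png",290,160,100,100,4)
a2=crop("pics/side0.png",320,75,80,100,4)
cv2.imwrite("pics/cropA.png",np.hstack([a,b]))
b2=crop("pics/side0.png",240,165,100,120,5)
a3=crop("pics/side0.png",325,80,75,120,4)
cv2.imwrite("pics/cropB.png",np.hstack([b2[:480],a3[:480]])[:600,:800])
```

```text
(no output)
```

View pics/cropA.png

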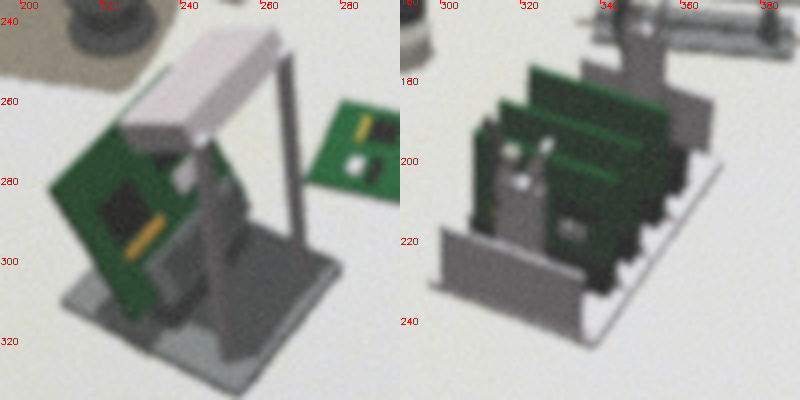

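View pics/cropB.png

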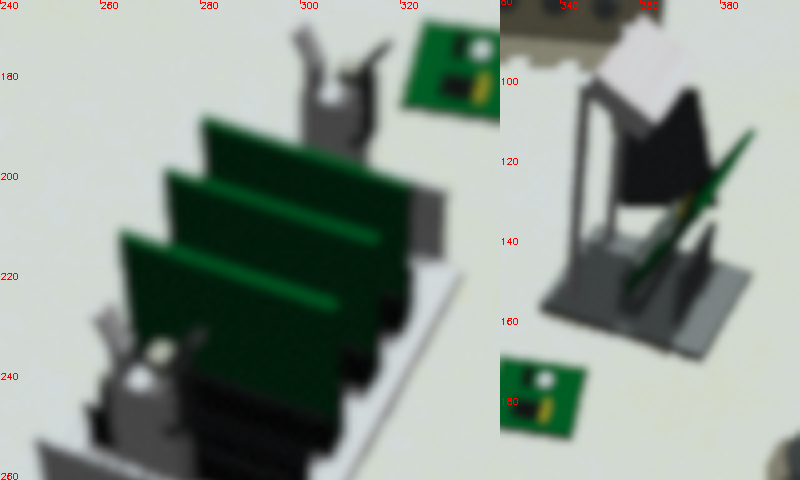

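```bash
cat > h.py <<'E'
import numpy as np,cv2
from cell import env
from scipy.optimize import least_squares
def proj(c,P):
    k=env.calibration(c); T=np.linalg.inv(k["pose"]); P=np.atleast_2d(P)@T[:3,:3].T+T[:3,3]
    p=P@np.array(k["K"]).T; return p[:,:2]/p[:,2:]
def tf(p,L):
    c,s=np.cos(p[2]),np.sin(p[2]); L=np.atleast_2d(np.array(L,float))
    return L@np.array([[c,s,0],[-s,c,0],[0,0,1]])+[p[0],p[1],0]
def fit(obs,model,p0):
    f=lambda p:np.concatenate([(proj(c,tf(p,model(p,L)))-uv).ravel() for c,L,uv in obs])
    r=least_squares(f,p0,loss="soft_l1"); return r.x,r.fun.reshape(-1,2)
def onplane(c,uv,z):
    k=env.calibration(c); d=np.array(k["pose"])[:3,:3]@np.linalg.solve(k["K"],[*uv,1]); o=np.array(k["pose"])[:3,3]
    return o+d*(z-o[2])/d[2]
E
cat > f1.py <<'E'
from h import *
B=lambda x,s,n=0:("b",x,s,n)
def m(p,L):
    if L[0]=="f": return [L[1],L[2]*60+p[3],8]
    _,x,s,n=L; u=np.array([0,np.sin(.5),np.cos(.5)]); v=np.array([0,-np.cos(.5),np.sin(.5)])
    return np.array([x,0,35])+s*u+n*v
F=lambda a,b:("f",a,b)
o=[("scene",F(-50,1),(211,308)),("scene",F(-50,-1),(253,332)),("scene",F(50,-1),(280,301)),
("side",F(50,-1),(335,156)),("side",F(50,1),(375,168.5)),("side",F(-50,1),(388,148)),
("scene",B(-50,90),(207,282)),("scene",B(50,90),(237,252)),("side",B(-50,90),(388,113)),("side",B(50,0),(357.5,152))]
c=onplane("scene",(248,299),8);print(c)
for y0 in (-.5,.8,-2,2.5):
    p,r=fit(o,m,[c[0],c[1],y0,0]);print(p,np.abs(r).mean())
    if np.abs(r).mean()<4:print(np.round(r,1).tolist());P=p
u=lambda x,s,n:tf(P,m(P,B(x,s,n)))
for x in(-38,38):
  for s in (100,118):
    for n in (57,105): print("lamp",x,s,n,np.round(u(x,s,n)),[np.round(proj(c,u(x,s,n))).tolist() for c in("scene","side")])
def mr(p,L): return L
near=[]
R=[("scene",[-60,-100,8],(337.5,246.7)),("scene",[60,-100,8],(297.5,231)),("scene",[-60,100,8],(370.5,200.5))]
T=[("A",(322.5,176.7),(357,188)),("B",(315,185),(350,197)),("C",(308.7,192.5),(345,205))]
for n,a,b in T: print(n,onplane("scene",a,102),onplane("scene",b,102))
for a in [(337.5,246.7),(297.5,231.7),(370.5,200.5)]: print(onplane("scene",a,4))
s=[("A",(281,188.5),(321,202)),("B",(273,198.5),(315,212.5)),("C",(264,211),(307.5,226))]
for n,a,b in s: print(n,onplane("side",a,102),onplane("side",b,102))
for c in("scene","side"):print(c,[np.round(proj(c,[[231,-580,184],[231,-580,262]])).tolist()])
E
python3 f1.py
```

```text
[ 503.23293468 -288.63343552    8.        ]
[ 503.19560045 -305.46071882  152.30886253   -1.38005075] 1.035045235961772
[[-3.0, 1.3], [0.1, 1.2], [-0.1, -0.9], [-0.7, -1.2], [0.6, -0.5], [0.3, -1.3], [0.1, -2.4], [0.3, -3.0], [-0.0, 0.2], [-1.6, 1.6]]
[ 503.19562897 -305.46072628    1.5124149    -1.38000733] 1.0350460579770135
[[-3.0, 1.3], [0.1, 1.2], [-0.1, -0.9], [-0.7, -1.2], [0.6, -0.5], [0.3, -1.3], [0.1, -2.4], [0.3, -3.0], [-0.0, 0.2], [-1.6, 1.6]]
[ 503.19560147 -305.46071904   -4.77077017   -1.3800493 ] 1.0350452414452718
[[-3.0, 1.3], [0.1, 1.2], [-0.1, -0.9], [-0.7, -1.2], [0.6, -0.5], [0.3, -1.3], [0.1, -2.4], [0.3, -3.0], [-0.0, 0.2], [-1.6, 1.6]]
[ 503.19561559 -305.46072311    1.5124151    -1.3800273 ] 1.035045809485058
[[-3.0, 1.3], [0.1, 1.2], [-0.1, -0.9], [-0.7, -1.2], [0.6, -0.5], [0.3, -1.3], [0.1, -2.4], [0.3, -3.0], [-0.0, 0.2], [-1.6, 1.6]]
lamp -38 100 57 [[ 503. -344.  150.]] [[[227.0, 272.0]], [[372.0, 99.0]]]
lamp -38 100 105 [[ 545. -346.  173.]] [[[243.0, 273.0]], [[357.0, 87.0]]]
lamp -38 118 57 [[ 494. -343.  166.]] [[[222.0, 265.0]], [[375.0, 95.0]]]
[... 381 characters left out ...]
6603567  73.94418396 102.        ] [602.40571131  72.35482724 102.        ]
B [503.14885568  34.34795453 102.        ] [601.27265157  31.91651514 102.        ]
C [5.02968656e+02 4.85319833e-01 1.02000000e+02] [602.92747717  -1.22966546 102.        ]
[608.45581204 -48.03465759   4.        ]
[494.99882425 -46.55606057   4.        ]
[613.28077747 153.75343177   4.        ]
A [596.33573637   1.33199709 102.        ] [500.09008835   4.62458799 102.        ]
B [598.59352001  35.71528896 102.        ] [500.05610343  37.59556896 102.        ]
C [599.36154094  75.71164394 102.        ] [499.61711169  77.61995831 102.        ]
scene [[[20.0, 296.0], [3.0, 266.0]]]
side [[[496.0, 66.0], [505.0, 38.0]]]
```

Scene: the real board leans in the stand (scene px ~232,285). Look-alikes are the small flat green board (289,272), the yellow board (160,292) and the blue board (309,353). The crop confirms the large green one in the stand. The empty guide is at the cradle end of the rack (world +y). Next I move to a hover near the stand.

Request:
carry_out:
  series:
    - [0.4,0.46,0.3,0.42]
    - [0.4,0.46,0.3,0.42]
    - [0.4,0.46,0.3,0.42]
    - [0.4,0.46,0.3,0.42]
    - [0.4,0.46,0.3,0.42]
  fingers: -1

```text
t: 2.75
eef_pos: [332.4, -464.5, 260.0]
tcp_rot: [3.141, -0.0, 0.601]
ft_force: [0.4, 0.3, 0.3]
opening: 0.998
grip_force: 0.0
```

Request:
carry_out:
  series:
    - [0.4,0.46,0.3,0.42]
    - [0.4,0.46,0.3,0.42]
    - [0.4,0.46,0.3,0.42]
    - [0.4,0.46,0.3,0.42]
    - [0.4,0.46,0.3,0.42]

```text
t: 3.25
eef_pos: [432.4, -349.4, 335.1]
tcp_rot: [3.141, 0.0, 0.821]
ft_force: [0.1, 0.6, 0.4]
opening: 1.0
grip_force: 0.0
```

Request:
carry_out:
  series:
    - [0,0,0,0]
    - [0,0,0,0]
    - [0,0,0,0]
    - [0,0,0,0]
    - [0,0,0,0]

```text
t: 3.75
eef_pos: [431.2, -351.0, 333.9]
tcp_rot: [-3.141, 0.0, 0.818]
ft_force: [0.3, -0.3, 0.8]
opening: 0.998
grip_force: 0.0
```

```bash
cat >> h.py <<'E'
def snap(c,n,x=0,y=0,w=640,h=400,s=1):
    im=env.read_camera(c)[:,:,::-1].copy(); np.savez("pics/"+n,im=im,**env.calibration(c))
    im=cv2.resize(im[y:y+h,x:x+w],None,fx=s,fy=s,interpolation=cv2.INTER_CUBIC)
    for i in range((-x)%20,w,20): cv2.putText(im,str(x+i),(int(i*s),8),0,.3,(0,0,255),1)
    for j in range((-y)%20,h,20): cv2.putText(im,str(y+j),(0,int(j*s)+4),0,.3,(0,0,255),1)
    cv2.imwrite(f"pics/{n}.png",im)
E
python3 - <<'E'
from h import *
s=env.state();print(s["t"],s["eef_pos"],s["tcp_rot"],s["qvel"].max())
k=env.calibration("wrist");print(np.round(k["pose"],3).tolist())
snap("wrist","w1",s=1.25)
E
```

```text
3.75 [ 431.17589169 -351.04126006  333.89539005] [-3.14086874e+00  2.76790894e-05  8.18267439e-01] 0.005220706293784616
[[0.729, -0.664, -0.166, 478.311], [-0.684, -0.708, -0.176, -302.569], [-0.001, 0.242, -0.97, 534.055], [0.0, 0.0, 0.0, 1.0]]
```

View pics/w1.png

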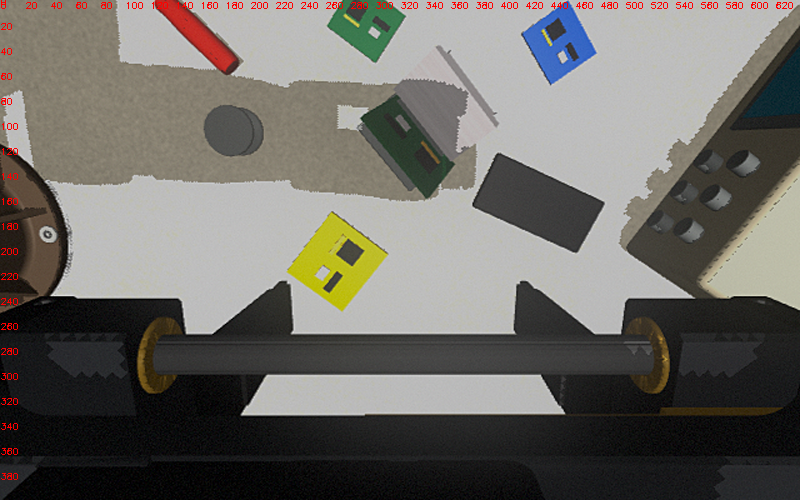

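```bash
cat > f2.py <<'E'
from h import *
import f1
P=f1.P;
for n,(x,s,nn) in {"topL":(50,90,2.5),"topR":(-50,90,2.5),"topRb":(-50,90,-2.5),"botR":(-50,0,2.5),"l1":(38,118,57),"l2":(-38,118,57),"l3":(38,118,105),"l4":(-38,118,105)}.items():
    print(n,np.round(f1.u(x,s,nn)).tolist(),(proj("wrist",f1.u(x,s,nn))[0]*1.25).round().tolist())
print("foot",[(proj("wrist",tf(P,f1.m(P,("f",a,b))))[0]*1.25).round().tolist() for a in(-50,50) for b in (-1,1)])
E
python3 f2.py|tail -9
python3 - <<'E'
import cv2;im=cv2.imread("pics/w1.png");c=cv2.resize(im[20:220,300:540],None,fx=3,fy=3);
for i in range(0,240,20):cv2.putText(c,str(300+i),(i*3,595),0,.35,(0,0,255),1)
for i in range(0,200,20):cv2.putText(c,str(20+i),(0,i*3+4),0,.35,(0,0,255),1)
cv2.imwrite("pics/w1c.png",c)
E
```

```text
topL [[465.0, -253.0, 115.0]] [357.0, 113.0]
topR [[459.0, -353.0, 115.0]] [424.0, 195.0]
topRb [[455.0, -353.0, 113.0]] [421.0, 198.0]
botR [[502.0, -356.0, 36.0]] [450.0, 163.0]
l1 [[499.0, -267.0, 166.0]] [392.0, 93.0]
l2 [[494.0, -343.0, 166.0]] [450.0, 166.0]
l3 [[541.0, -270.0, 189.0]] [434.0, 51.0]
l4 [[536.0, -345.0, 189.0]] [495.0, 132.0]
foot [[487.0, 129.0], [409.0, 194.0], [434.0, 60.0], [355.0, 130.0]]
```

View pics/w1c.png

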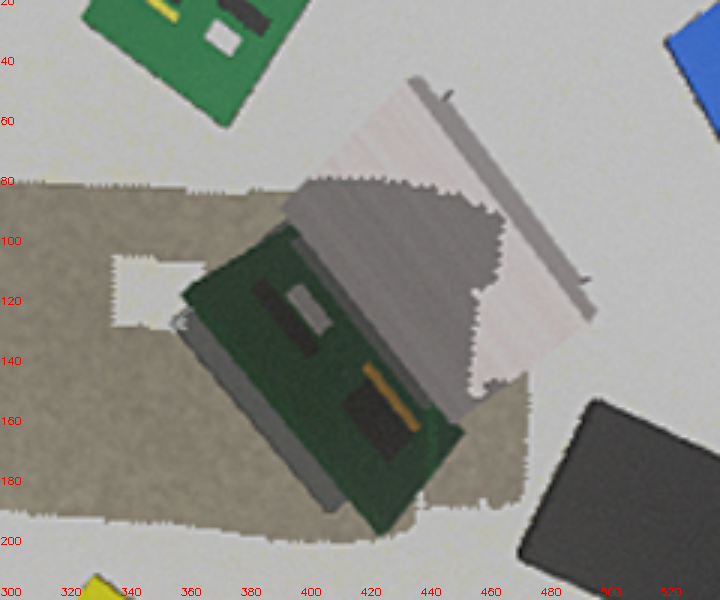

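```bash
cat > f3.py <<'E'
from h import *
import f1
B,F=f1.B,f1.F
W=lambda L,a,b:("wrist",L,(a/1.25,b/1.25))
o=f1.o[:6]+f1.o[6:9]+[W(B(50,90,2.5),361,118),W(B(-50,90,2.5),427,197.5),W(B(-50,0,2.5),454.3,164),W(B(38,118,57),394.3,91.5),W(B(-38,118,57),452,163),W(B(38,118,105),437,47),W(B(-38,118,105),496.7,126),W(F(-50,1),410.7,191),W(F(50,1),359.3,130),
("scene",B(-38,118,57),(222,265)),("scene",B(38,118,105),(262,240.5))]
p,r=fit(o,f1.m,f1.P);print(p,np.round(r,1).tolist())
pw,r=fit([x for x in o if x[0]=="wrist"],f1.m,f1.P);print(pw,np.round(r,1).tolist())
for c,n in [("side","spool"),("side","driver"),("side","can")]:pass
f1.P[:]=p
for q in [(-50,90,0),(-45,85,0),(-38,118,105),(-38,118,57)]:print(q,tf(p,f1.m(p,B(*q))).round(1))
print(np.round(onplane("side",(288,260),20)),np.round(onplane("side",(241,324),40)),np.round(onplane("scene",(369,159),40)))
E
python3 f3.py|tail -12
```

```text
[ 503.23293468 -288.63343552    8.        ]Traceback (most recent call last):
  File "f3.py", line 2, in <module>
    import f1
  File "f1.py", line 13, in <module>
    p,r=fit(o,m,[c[0],c[1],y0,0]);print(p,np.abs(r).mean())
        ~~~^^^^^^^^^^^^^^^^^^^^^^
  File "h.py", line 12, in fit
    r=least_squares(f,p0,loss="soft_l1"); return r.x,r.fun.reshape(-1,2)
    return func(*args, **kwargs)
    vector_fun = VectorFunction(
        fun_wrapped,
    ...<6 lines>...
        workers=workers
    )
    self.J, dct = approx_derivative(
                  ~~~~~~~~~~~~~~~~~^
        self.fun_wrapped, self.x, f0=self.f, **finite_diff_options
        ^^^^^^^^^^^^^^^^^^^^^^^^^^^^^^^^^^^^^^^^^^^^^^^^^^^^^^^^^^
    )
    ^
    J, _nfev = _dense_difference(fun_wrapped, x0, f0, h,
               ~~~~~~~~~~~~~~~~~^^^^^^^^^^^^^^^^^^^^^^^^
                             use_one_sided, method,
                             ^^^^^^^^^^^^^^^^^^^^^^
                             mf)
                             ^^^
    df = [f_eval - f0 for f_eval in f_evals]
                                    ^^^^^^^
    f = np.atleast_1d(self.fun(x, *self.args, **self.kwargs))
                      ~~~~~~~~^^^^^^^^^^^^^^^^^^^^^^^^^^^^^^
    return np.atleast_1d(self.fun(x))
                         ~~~~~~~~^^^
    return self.f(x, *self.args, **self.kwargs)
           ~~~~~~^^^^^^^^^^^^^^^^^^^^^^^^^^^^^^
  File "h.py", line 11, in <lambda>
    f=lambda p:np.concatenate([(proj(c,tf(p,model(p,L)))-uv).ravel() for c,L,uv in obs])
                                ~~~~^^^^^^^^^^^^^^^^^^^^
  File "h.py", line 5, in proj
    k=env.calibration(c); T=np.linalg.inv(k["pose"]); P=np.atleast_2d(P)@T[:3,:3].T+T[:3,3]
ValueError: time passes only in moves, steps and waits
```

```bash
sed -i 's/env.calibration(c); T/cal(c); T/; s/k=env.calibration(c); d/k=cal(c); d/' h.py; sed -i '2a import functools\n@functools.cache\ndef cal(c): return {a:np.array(b) for a,b in env.calibration(c).items() if a in ("K","pose")}' h.py
python3 f3.py 2>&1|tail -9
```

```text
scene [[[20.0, 296.0], [3.0, 266.0]]]
side [[[496.0, 66.0], [505.0, 38.0]]]
[ 505.39117634 -306.17907652    1.52277295   -0.61368994] [[-2.7, 2.1], [0.9, 1.6], [0.3, -0.7], [-1.1, -1.3], [0.4, -0.9], [-0.3, -1.8], [0.8, -1.5], [0.7, -2.4], [-0.9, -0.3], [-1.4, -3.9], [0.1, -2.6], [-1.6, -1.8], [-0.1, 0.4], [0.4, 0.9], [-0.6, 2.2], [0.9, 3.2], [0.1, 2.2], [-2.1, -0.2], [1.1, 0.9], [0.6, 0.7]]
[ 505.9126077  -305.971933      1.52984246   -2.21507869] [[-1.3, -4.0], [0.6, -3.0], [-1.2, -2.3], [-0.0, 0.1], [0.9, 0.3], [-0.8, 1.6], [1.3, 2.2], [1.4, 1.3], [-1.1, -0.9]]
(-50, 90, 0) [[ 459.9 -354.1  114. ]]
(-45, 85, 0) [[ 462.5 -349.2  109.6]]
(-38, 118, 105) [[ 539.1 -345.8  188.9]]
(-38, 118, 57) [[ 497.  -343.8  165.9]]
[528. 116.  20.] [539. 292.  40.] [552. 285.  40.]
```

Request:
carry_out:
  series:
    - [0.2,0,-0.8,0]
    - [0.2,0,-0.8,0]
    - [0.2,0,-0.8,0]
    - [0,0.02,-0.8,0]
    - [0,0,-0.8,0]

```text
t: 4.3
eef_pos: [461.6, -349.5, 132.7]
tcp_rot: [3.141, 0.0, 0.819]
ft_force: [1.0, -0.1, -0.1]
opening: 1.001
grip_force: 0.0
```

Request:
carry_out:
  series:
    - [0,0,-0.2,0]
    - [0,0,-0.2,0]
    - [0,0,-0.16,0]
    - [0,0,-0.1,0]
    - [0,0,0,0]

```text
t: 4.8
eef_pos: [461.9, -349.7, 101.8]
tcp_rot: [3.141, 0.0, 0.82]
ft_force: [0.7, 0.5, 0.2]
opening: 1.0
grip_force: 0.0
```

Request:
carry_out:
  series:
    - [0,0,0,0]
    - [0,0,0,0]
    - [0,0,0,0]
    - [0,0,0,0]
    - [0,0,0,0]
  fingers: 1

```text
t: 5.3
eef_pos: [461.8, -349.5, 101.5]
tcp_rot: [3.141, 0.0, 0.82]
ft_force: [0.4, 0.6, -0.9]
opening: 0.641
grip_force: 0.0
```

Run:
```python
from h import *
s=env.state();print(s["eef_pos"],s["ft_force"],s["moment"],s["opening"],s["grip_force"])
for c in("scene","side"): snap(c,c+"2")
a=cv2.imread("pics/scene2.png")[215:345,170:330];b=cv2.imread("pics/side2.png")[60:190,310:470]
cv2.imwrite("pics/c2.png",cv2.resize(np.hstack([a,b]),None,fx=2.5,fy=2.5,interpolation=cv2.INTER_CUBIC))
```

```text
[ 461.77000761 -349.47405543  101.49970574] [ 0.42364645  0.55997913 -0.90022636] [-0.01913616 -0.01001941 -0.0059195 ] 0.6406635521319559 0.0
```

View pics/c2.png

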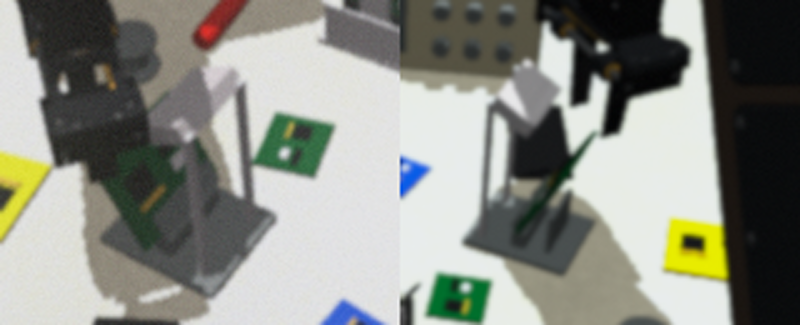

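Request:
carry_out:
  series:
    - [0,0,0,0]
    - [0,0,0,0]
    - [0,0,0,0]
    - [0,0,0,0]
    - [0,0,0,0]

```text
t: 5.9
eef_pos: [461.7, -349.5, 101.3]
tcp_rot: [3.142, -0.0, 0.82]
ft_force: [0.3, -0.4, -0.5]
opening: 0.128
grip_force: 0.0
```

Request:
carry_out:
  series:
    - [0,0,0,0]
    - [0,0,0,0]
    - [0,0,0,0]
    - [0,-0.06,0,0]
    - [0,-0.06,0,0]

```text
t: 6.4
eef_pos: [461.8, -355.7, 101.4]
tcp_rot: [3.141, 0.0, 0.82]
ft_force: [0.2, -0.5, -0.7]
opening: 0.001
grip_force: 0.0
```

```bash
cat > f4.py <<'E'
from h import *
import sys
w=np.load("pics/w1.npz"); W={"K":w["K"],"pose":w["pose"]}
def pr(c,P):
    k=W if c=="wrist" else cal(c); T=np.linalg.inv(k["pose"]); p=(P@T[:3,:3].T+T[:3,3])@k["K"].T; return p[:2]/p[2]
def pt(p,x,s,n):
    t=p[4]; return tf([p[0],p[1],p[3]],np.array([x,0,p[2]])+s*np.array([0,np.sin(t),np.cos(t)])+n*np.array([0,-np.cos(t),np.sin(t)]))[0]
B=[("wrist",(50,90,2.5),(361/1.25,118/1.25)),("wrist",(-50,90,2.5),(427/1.25,197.5/1.25)),("wrist",(-50,0,2.5),(454.3/1.25,164/1.25)),
("scene",(-50,90,0),(207,282)),("scene",(50,90,2.5),(237,251)),("scene",(-50,0,0),(228.5,315)),("side",(-50,90,0),(388.2,112.5)),("side",(50,0,-2),(357.5,152))]
f=lambda p:np.concatenate([pr(c,pt(p,*q))-u for c,q,u in B]+[[(p[4]-.5)*20,(p[2]-35)/4]])
r=least_squares(f,[505,-306,35,1.52,.5],loss="soft_l1");p=r.x;print(p.round(3),np.round(r.fun,1).tolist())
print("top",pt(p,-50,90,0),pt(p,50,90,0),"bot",pt(p,-50,0,0))
E
python3 f4.py
python3 - <<'E'
from h import *
snap("wrist","w3",120,100,420,200,1.9); snap("side","s3")
print(env.state()["eef_pos"])
E
```

```text
[ 505.298 -309.686   34.565    1.525    0.521] [-0.4, -0.4, 1.0, 0.3, 0.0, 0.0, -0.8, -0.1, -0.2, -0.2, -0.4, -0.1, -0.2, 0.1, -1.1, 1.2, 0.4, -0.1]
top [ 458.27883833 -357.59889332  112.6264027 ] [ 462.82333684 -257.70220902  112.6264027 ] bot [ 503.02593889 -359.63452777   34.56518837]
[ 461.75834109 -355.99070746  101.33526529]
```

View pics/w3.png

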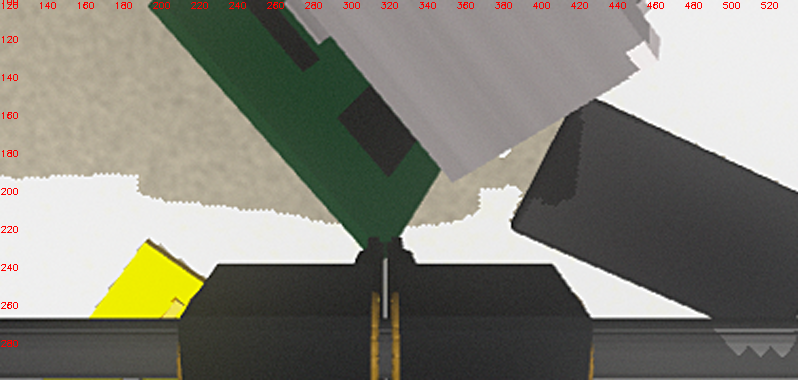

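Run:
```python
from f4 import *
w=np.load("pics/w3.npz"); W.update(K=w["K"],pose=w["pose"])
for x in(-50,-40,-30): print(x,[pr("wrist",pt(p,x,s,2.5)).round().tolist() for s in(0,40,60,70,90)])
print("tcp",pr("wrist",np.array([461.8,-356,101.3])),pr("wrist",np.array([461.8,-356,115])))
print("side",pr("side",pt(p,-50,90,0)),pr("side",pt(p,-40,90,0)),pr("side",pt(p,-30,90,0)))
im=np.load("pics/s3.npz")["im"]
c=cv2.resize(im[95:170,330:410],None,fx=5,fy=5,interpolation=cv2.INTER_CUBIC)
a=cv2.cvtColor(im,cv2.COLOR_BGR2HSV); m=((a[...,0]>40)&(a[...,0]<85)&(a[...,1]>100)).astype(np.uint8)
for y in range(105,130,3): print(y,np.where(m[y,340:410])[0]+340)
```

```text
[ 505.298 -309.686   34.565    1.525    0.521] [-0.4, -0.4, 1.0, 0.3, 0.0, 0.0, -0.8, -0.1, -0.2, -0.2, -0.4, -0.1, -0.2, 0.1, -1.1, 1.2, 0.4, -0.1]
top [ 458.27883833 -357.59889332  112.6264027 ] [ 462.82333684 -257.70220902  112.6264027 ] bot [ 503.02593889 -359.63452777   34.56518837]
-50 [[364.0, 168.0], [348.0, 194.0], [338.0, 209.0], [333.0, 218.0], [321.0, 237.0]]
-40 [[356.0, 158.0], [339.0, 183.0], [328.0, 198.0], [322.0, 206.0], [309.0, 225.0]]
-30 [[348.0, 148.0], [330.0, 172.0], [318.0, 186.0], [312.0, 194.0], [298.0, 212.0]]
tcp [320.47145277 226.79927861] [320.35303915 234.37023637]
side [387.99485828 112.60616558] [386.76396791 114.57932193] [385.51910083 116.5748834 ]
105 []
108 []
111 []
114 []
117 []
120 []
123 [378 379]
126 [375 376 377 378]
129 [373 374 375 376 377]
```

Request:
carry_out:
  series:
    - [0,0,0.2,0]
    - [0,0,0.2,0]
    - [0,0,0,0]
    - [0,0,0,0]
    - [0,0,0,0]
  fingers: -0.2

```text
t: 7.0
eef_pos: [461.7, -355.3, 121.3]
tcp_rot: [-3.142, -0.0, 0.82]
ft_force: [-0.2, -0.4, -1.2]
opening: 0.369
grip_force: 0.0
```

Request:
carry_out:
  series:
    - [0.02,0.08,0,0]
    - [0.02,0,0,0]
    - [0,0,-0.2,0]
    - [0,0,-0.2,0]
    - [0,0,-0.12,0]

```text
t: 7.5
eef_pos: [463.3, -351.1, 93.8]
tcp_rot: [-3.14, -0.0, 0.82]
ft_force: [0.4, -0.3, 0.5]
opening: 0.595
grip_force: 0.0
```

Request:
carry_out:
  series:
    - [0,0,0,0]
    - [0,0,0,0]
    - [0,0,0,0]
    - [0,0,0,0]
    - [0,0,0,0]
  fingers: 0.6

```text
t: 8.0
eef_pos: [463.8, -351.5, 95.7]
tcp_rot: [3.141, -0.0, 0.82]
ft_force: [0.7, 0.1, -0.4]
opening: 0.24
grip_force: 0.0
```

Request:
carry_out:
  series:
    - [0,0,0,0]
    - [0,0,0,0]
    - [0,0,0,0]
    - [0,0,0,0]
    - [0,0,0,0]
  fingers: 1

```text
t: 8.5
eef_pos: [463.7, -351.5, 95.4]
tcp_rot: [3.141, 0.0, 0.82]
ft_force: [0.3, -0.1, 0.2]
opening: 0.007
grip_force: 0.0
```

Run:
```python
from f4 import *
T=np.array([461.8,-349.5,101.5])
for a in (-1,1):
  for k in (30,42):
    q=T+a*k*np.array([.73,-.68,0]); print(a,k,pr("side",q).round(1),pr("scene",q).round(1))
s=env.state();print(s["eef_pos"],s["joints"],s["tau"],s["opening"])
snap("side","s4");snap("scene","c4");snap("wrist","w4")
a=cv2.resize(np.load("pics/s4.npz")["im"][70:170,330:430],None,fx=4,fy=4,interpolation=cv2.INTER_CUBIC)
b=cv2.resize(np.load("pics/c4.npz")["im"][225:325,190:290],None,fx=4,fy=4,interpolation=cv2.INTER_CUBIC)
c=cv2.resize(np.load("pics/w4.npz")["im"][130:255,220:420],None,fx=4,fy=1.6)
c=cv2.resize(np.load("pics/w4.npz")["im"][150:250,220:420],None,fx=2,fy=2)
c=np.hstack([c,np.zeros((200,400,3),np.uint8)])
im=np.vstack([np.hstack([a,b]),c]); 
d=np.load("pics/s3.npz")["im"][70:170,330:430]; im[400:600,400:600]=cv2.resize(d,None,fx=2,fy=2)
cv2.imwrite("pics/c4.png",im)
```

```text
[ 505.298 -309.686   34.565    1.525    0.521] [-0.4, -0.4, 1.0, 0.3, 0.0, 0.0, -0.8, -0.1, -0.2, -0.2, -0.4, -0.1, -0.2, 0.1, -1.1, 1.2, 0.4, -0.1]
top [ 458.27883833 -357.59889332  112.6264027 ] [ 462.82333684 -257.70220902  112.6264027 ] bot [ 503.02593889 -359.63452777   34.56518837]
-1 30 [391.2 123.6] [208.  272.9]
-1 42 [393.6 126.2] [206.9 268.9]
1 30 [379.6 111.5] [213.6 294.3]
1 42 [377.3 109.2] [214.8 298.7]
[ 463.74319603 -351.49183488   95.37335029] [-7.62053999e-01  5.33762892e-01  1.76034004e+00 -1.60754787e-05
  8.47370527e-01 -1.08529804e-02] [-1.37903677e-03 -5.91695487e+01 -2.09470689e+01  6.14113547e-02
  3.71189893e-02 -1.14001114e-05] 0.007313029108042363
```

View pics/c4.png

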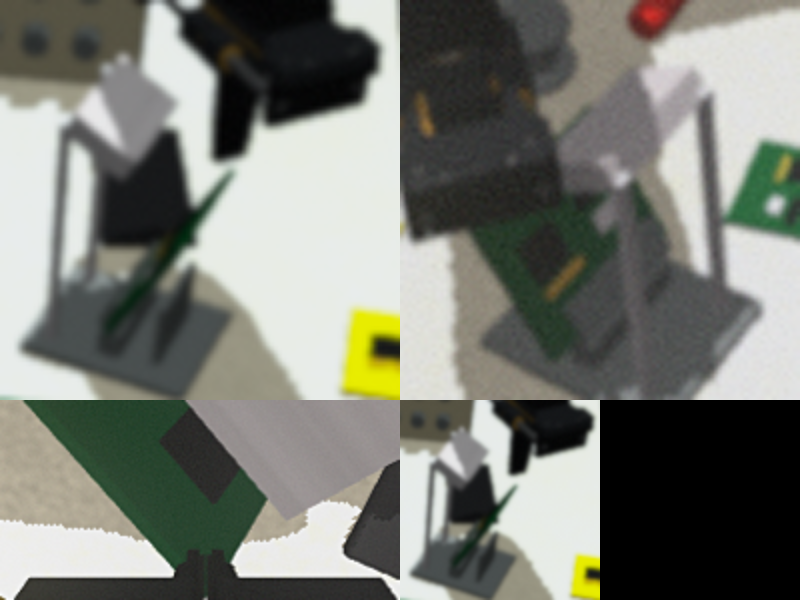

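Run:
```python
from f4 import *
for z in (95,105,114,120): print(z,pr("side",np.array([463.7,-351.5,z])).round(1))
s=np.load("pics/s4.npz")["im"][100:116,378:396].sum(2)//3;print(s)
```

```text
[ 505.298 -309.686   34.565    1.525    0.521] [-0.4, -0.4, 1.0, 0.3, 0.0, 0.0, -0.8, -0.1, -0.2, -0.2, -0.4, -0.1, -0.2, 0.1, -1.1, 1.2, 0.4, -0.1]
top [ 458.27883833 -357.59889332  112.6264027 ] [ 462.82333684 -257.70220902  112.6264027 ] bot [ 503.02593889 -359.63452777   34.56518837]
95 [384.5 118.9]
105 [385.  115.8]
114 [385.4 112.9]
120 [385.7 111. ]
[[233 233 231 221 175  97  34   8   4   4   5   5   4  14  49 109 151 142]
 [232 233 231 221 173  96  32   6   4   5   4   5   6  21  70 140 183 181]
 [233 233 232 220 174  95  32   7   5   5   3   4   8  27  89 164 208 212]
 [233 232 232 220 172  92  29   6   6   5   5   5   9  35 103 179 219 227]
 [233 233 231 220 171  90  28   5   4   5   6   6  13  47 117 188 222 231]
 [232 233 231 220 170  89  27   6   6   4   4   6  22  69 141 200 226 231]
 [232 232 231 220 170  88  27   7   5   4   5   9  31  92 166 213 229 232]
 [232 232 230 216 165  86  25   6   8   8  13  22  53 117 184 221 231 232]
 [231 232 229 213 162  86  30  18  23  32  47  67 104 155 202 226 231 232]
 [232 232 230 217 175 112  67  60  75  95 116 139 168 199 221 230 232 232]
 [231 233 232 226 203 164 135 132 145 164 181 198 213 225 229 232 232 232]
 [229 232 232 231 225 209 197 192 191 193 204 219 228 231 232 232 232 232]
 [227 232 232 232 231 228 223 212 192 177 190 216 229 232 232 232 232 232]
 [226 232 232 233 232 230 221 197 160 143 174 213 229 232 232 232 232 232]
 [224 231 232 232 230 223 198 157 123 140 189 221 231 232 232 233 233 233]
 [223 231 232 231 225 201 157 113 117 170 212 229 232 233 233 233 233 233]]
```

Run:
```python
from f4 import *
print("px",pr("wrist",np.array([330,-330.,0]))*1.25,pr("wrist",np.array([350,-370.,0]))*1.25)
k=W
for uv in [(332,210),(388,255),(343,310),(288,268),(205,130),(262,130)]:
    d=k["pose"][:3,:3]@np.linalg.solve(k["K"],[uv[0]/1.25,uv[1]/1.25,1]);o=k["pose"][:3,3];print(uv,(o-d*o[2]/d[2]).round())
```

```text
[ 505.298 -309.686   34.565    1.525    0.521] [-0.4, -0.4, 1.0, 0.3, 0.0, 0.0, -0.8, -0.1, -0.2, -0.2, -0.4, -0.1, -0.2, 0.1, -1.1, 1.2, 0.4, -0.1]
top [ 458.27883833 -357.59889332  112.6264027 ] [ 462.82333684 -257.70220902  112.6264027 ] bot [ 503.02593889 -359.63452777   34.56518837]
px [333.78152674 240.39579837] [366.61496123 252.05262279]
(332, 210) [ 356. -301.    0.]
(388, 255) [ 367. -392.    0.]
(343, 310) [ 271. -406.    0.]
(288, 268) [ 260. -315.    0.]
(205, 130) [ 314. -127.    0.]
(262, 130) [ 364. -174.    0.]
```

Request:
carry_out:
  series:
    - [0,0,0.8,0]
    - [-0.2,-0.6,0.2,0]
    - [-0.3,-0.8,0,0]
    - [-0.37,-0.77,0,0]
    - [0,0,-0.5,0]

```text
t: 9.15
eef_pos: [419.3, -465.2, 122.6]
tcp_rot: [3.135, 0.002, 0.816]
ft_force: [0.6, 0.9, -0.2]
opening: 0.003
grip_force: 0.0
```

Request:
carry_out:
  series:
    - [0,0,-0.6,0]
    - [0,0,-0.6,0]
    - [0,0,-0.6,0]
    - [0,0,-0.4,0]
    - [0,0,-0.2,0]

```text
t: 9.65
eef_pos: [419.7, -459.4, -1.5]
tcp_rot: [-3.139, -0.0, 0.82]
ft_force: [0.2, 0.3, -0.5]
opening: 0.004
grip_force: 0.0
```

Request:
carry_out:
  series:
    - [0,0,0,0]
    - [0,0,0,0]
    - [0,0,0,0]
    - [0,0,0,0]
    - [0,0,0,0]

```text
t: 10.15
eef_pos: [420.4, -460.2, 1.1]
tcp_rot: [3.14, 0.0, 0.82]
ft_force: [0.2, 0.4, -0.3]
opening: 0.007
grip_force: 0.0
```

Request:
carry_out:
  series:
    - [0,0,-0.06,0]
    - [0,0,-0.06,0]
    - [0,0,-0.06,0]
    - [0,0,-0.04,0]
    - [0,0,-0.04,0]

```text
t: 10.65
eef_pos: [420.2, -459.9, -13.0]
tcp_rot: [-3.141, -0.0, 0.82]
ft_force: [0.0, 0.4, 0.7]
opening: 0.004
grip_force: 0.0
```

Request:
carry_out:
  series:
    - [0,0,-0.03,0]
    - [0,0,-0.03,0]
    - [0,0,-0.03,0]
    - [0,0,-0.02,0]
    - [0,0,-0.02,0]

```text
t: 11.15
eef_pos: [420.2, -460.0, -19.2]
tcp_rot: [3.141, 0.0, 0.82]
ft_force: [-0.8, 0.4, -0.8]
opening: 0.004
grip_force: 0.0
```

Request:
carry_out:
  series:
    - [0,0,-0.02,0]
    - [0,0,-0.02,0]
    - [0,0,-0.02,0]
    - [0,0,-0.02,0]
    - [0,0,-0.02,0]

```text
t: 11.65
eef_pos: [420.2, -459.9, -24.2]
tcp_rot: [3.142, -0.0, 0.82]
ft_force: [0.6, -0.2, 1.0]
opening: 0.01
grip_force: 0.0
```

Request:
carry_out:
  series:
    - [0,0,-0.02,0]
    - [0,0,-0.02,0]
    - [0,0,-0.02,0]
    - [0,0,-0.02,0]
    - [0,0,-0.02,0]

```text
t: 12.15
eef_pos: [420.2, -460.0, -29.2]
tcp_rot: [3.142, 0.0, 0.82]
ft_force: [0.3, -0.3, -0.6]
opening: 0.002
grip_force: 0.0
```

Request:
carry_out:
  series:
    - [0,0,-0.02,0]
    - [0,0,-0.02,0]
    - [0,0,-0.02,0]
    - [0,0,-0.02,0]
    - [0,0,-0.02,0]

```text
t: 12.65
eef_pos: [420.3, -460.1, -30.2]
tcp_rot: [3.14, 0.0, 0.82]
ft_force: [-11.1, 13.6, 54.9]
opening: 0.003
grip_force: 27.4
```

Request:
carry_out:
  series:
    - [0,0,0.7,0]
    - [0,0,0.7,0]
    - [0,0,0.7,0]
    - [0.2,0.5,0.7,0]
    - [0.3,0.8,0,0]
  fingers: -0.2

```text
t: 13.15
eef_pos: [446.4, -397.3, 110.2]
tcp_rot: [3.134, 0.001, 0.817]
ft_force: [1.4, 0.1, 0.3]
opening: 0.366
grip_force: 0.0
```

Request:
carry_out:
  series:
    - [0.34,0.86,0,0]
    - [0,0,0,0]
    - [0,0,-0.3,0]
    - [0,0,-0.3,0]
    - [0,0,-0.14,0]

```text
t: 13.65
eef_pos: [461.8, -352.0, 67.8]
tcp_rot: [-3.14, 0.0, 0.82]
ft_force: [0.8, 0.7, 0.0]
opening: 0.597
grip_force: 0.0
```

Request:
carry_out:
  series:
    - [0,0,0,0]
    - [0,0,0,0]
    - [0,0,0,0]
    - [0,0,0,0]
    - [0,0,0,0]
  fingers: 1

```text
t: 14.15
eef_pos: [462.3, -352.1, 69.3]
tcp_rot: [3.141, 0.0, 0.82]
ft_force: [-1.2, 0.4, 1.1]
opening: 0.234
grip_force: 0.2
```

Request:
carry_out:
  series:
    - [0,0,0,0]
    - [0,0,0,0]
    - [0,0,0,0]
    - [0,0,0,0]
    - [0,0,0,0]

```text
t: 14.65
eef_pos: [462.5, -352.3, 69.0]
tcp_rot: [3.141, 0.0, 0.82]
ft_force: [1.7, -2.3, 1.2]
opening: 0.171
grip_force: 26.3
```

Request:
carry_out:
  series:
    - [-0.006,-0.13,0,0]
    - [-0.006,-0.13,0,0]
    - [-0.006,-0.13,0,0]
    - [-0.006,-0.13,0,0]
    - [-0.006,-0.13,0,0]

```text
t: 15.15
eef_pos: [460.6, -383.5, 68.2]
tcp_rot: [-3.139, -0.001, 0.819]
ft_force: [1.6, 0.8, 0.0]
opening: 0.11
grip_force: 0.9
```

```bash
cat > f5.py <<'E'
from f4 import *
def green(c,n):
    snap(c,n); im=np.load(f"pics/{n}.npz")["im"]; h=cv2.cvtColor(im,cv2.COLOR_BGR2HSV)
    return im,((h[...,0]>40)&(h[...,0]<90)&(h[...,1]>90)&(h[...,2]>15)).astype(np.uint8)
E
python3 - <<'E'
from f5 import *
s=env.state();print(s["eef_pos"],s["ft_force"],s["opening"],s["grip_force"])
im,m=green("side","s5")
n,l,st,ce=cv2.connectedComponentsWithStats(m);print([(st[i].tolist(),ce[i].round().tolist()) for i in range(1,n) if st[i][4]>40])
im0=np.load("pics/s3.npz")["im"];h=cv2.cvtColor(im0,cv2.COLOR_BGR2HSV);m0=((h[...,0]>40)&(h[...,0]<90)&(h[...,1]>90)&(h[...,2]>15)).astype(np.uint8)
n,l,st,ce=cv2.connectedComponentsWithStats(m0);print([(st[i].tolist(),ce[i].round().tolist()) for i in range(1,n) if st[i][4]>40])
p2=p.copy();p2[:2]+=np.array([-.046,-1])*32.5
for q in [(-50,90,0),(50,90,0),(50,0,0),(-50,0,0)]:print(q,pr("side",pt(p,*q)).round(),pr("side",pt(p2,*q)).round())
E
```

```text
[ 505.298 -309.686   34.565    1.525    0.521] [-0.4, -0.4, 1.0, 0.3, 0.0, 0.0, -0.8, -0.1, -0.2, -0.2, -0.4, -0.1, -0.2, 0.1, -1.1, 1.2, 0.4, -0.1]
top [ 458.27883833 -357.59889332  112.6264027 ] [ 462.82333684 -257.70220902  112.6264027 ] bot [ 503.02593889 -359.63452777   34.56518837]
[ 460.64468465 -383.51604223   68.22049291] [1.63356079 0.82273401 0.03057322] 0.10975994130068141 0.8871609673951752
[([362, 121, 17, 25, 49], [370.0, 133.0]), ([321, 170, 25, 19, 330], [333.0, 179.0]), ([265, 189, 57, 62, 2205], [295.0, 218.0])]
[([369, 121, 13, 18, 52], [375.0, 129.0]), ([357, 140, 11, 13, 43], [362.0, 145.0]), ([321, 170, 25, 19, 330], [333.0, 179.0]), ([265, 189, 57, 62, 2201], [295.0, 218.0])]
(-50, 90, 0) [388. 113.] [392. 106.]
(50, 90, 0) [375. 133.] [379. 126.]
(50, 0, 0) [356. 153.] [360. 146.]
(-50, 0, 0) [369. 132.] [373. 126.]
```

Request:
carry_out:
  series:
    - [0,0,0,0]
    - [0,0,0,0]
    - [0,0,0.6,0]
    - [0,0,0.6,0]
    - [0,0,0.6,1]
  fingers: -0.4

```text
t: 15.7
eef_pos: [460.4, -384.0, 159.8]
tcp_rot: [-3.141, -0.0, 0.925]
ft_force: [0.2, 0.2, 0.3]
opening: 0.425
grip_force: 0.0
```

Request:
carry_out:
  series:
    - [0,0,0.5,1]
    - [0,0,0.5,1]
    - [0,0,0.5,1]
    - [0,0,0,1]
    - [0,0,0,1]

```text
t: 16.2
eef_pos: [460.6, -384.2, 234.7]
tcp_rot: [3.141, 0.001, 1.452]
ft_force: [0.4, 0.8, -0.5]
opening: 0.695
grip_force: 0.0
```

Run:
```python
from f5 import *
s=env.state();print(s["eef_pos"],s["tcp_rot"])
a,_=green("side","s6");b,_=green("scene","c6");c,_=green("wrist","w6")
def lab(im,x,y,w,h,s):
    o=cv2.resize(im[y:y+h,x:x+w],None,fx=s,fy=s,interpolation=cv2.INTER_CUBIC)
    for i in range((-x)%10,w,10): cv2.putText(o,str(x+i),(i*s,8),0,.28,(0,0,255),1)
    for i in range((-y)%10,h,10): cv2.putText(o,str(y+i),(0,i*s+4),0,.28,(0,0,255),1)
    return o
top=np.hstack([lab(a,335,85,80,75,5),lab(b,190,245,80,75,5)])
w=lab(c,180,20,400,112,2)
cv2.imwrite("pics/c6.png",np.vstack([top,w]))
```

```text
[ 505.298 -309.686   34.565    1.525    0.521] [-0.4, -0.4, 1.0, 0.3, 0.0, 0.0, -0.8, -0.1, -0.2, -0.2, -0.4, -0.1, -0.2, 0.1, -1.1, 1.2, 0.4, -0.1]
top [ 458.27883833 -357.59889332  112.6264027 ] [ 462.82333684 -257.70220902  112.6264027 ] bot [ 503.02593889 -359.63452777   34.56518837]
[ 460.62994481 -384.24588853  234.71899033] [3.14079766e+00 6.54195507e-04 1.45222488e+00]
```

View pics/c6.png

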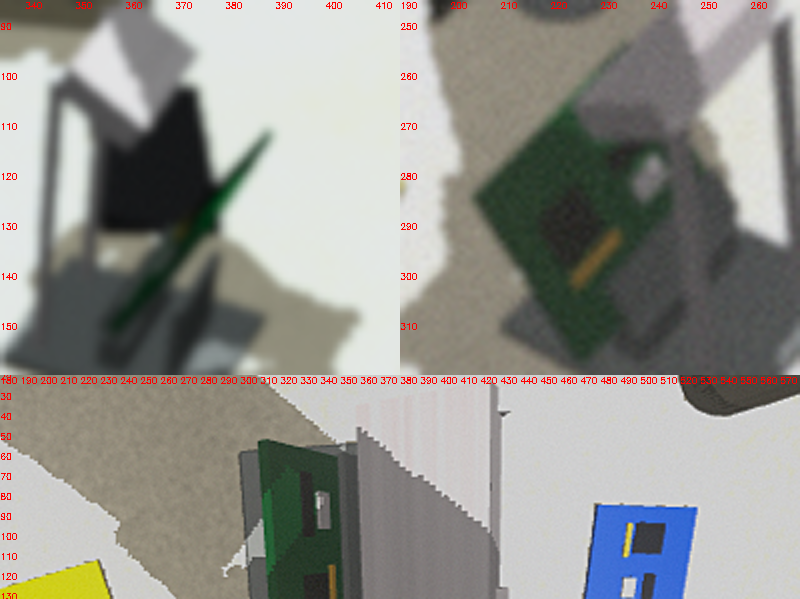

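Request:
carry_out:
  series:
    - [0.03,0.3,0,-1]
    - [0,0.31,-0.2,-1]
    - [0,0,-0.4,-1]
    - [0,0,-0.4,-1]
    - [0,0,-0.5,-1]
  fingers: -0.2

```text
t: 16.85
eef_pos: [462.3, -353.8, 158.5]
tcp_rot: [3.141, 0.0, 0.917]
ft_force: [0.5, 0.3, -1.4]
opening: 0.597
grip_force: 0.0
```

Request:
carry_out:
  series:
    - [0,0,-0.5,-1]
    - [0,0,-0.5,0]
    - [0,0,-0.4,0]
    - [0,0,-0.4,0]
    - [0,0,-0.06,0]

```text
t: 17.35
eef_pos: [461.3, -353.1, 63.7]
tcp_rot: [-3.138, -0.0, 0.817]
ft_force: [-0.2, 0.1, 0.7]
opening: 0.599
grip_force: 0.0
```

Request:
carry_out:
  series:
    - [0,0,0,0]
    - [0,0,0,0]
    - [0,0,0,0]
    - [0,0,0,0]
    - [0,0,0,0]
  fingers: 1

```text
t: 17.85
eef_pos: [462.5, -354.2, 66.4]
tcp_rot: [3.14, 0.0, 0.82]
ft_force: [3.0, -1.0, 0.5]
opening: 0.236
grip_force: 23.3
```

Request:
carry_out:
  series:
    - [0,0,0,0]
    - [0,0,0,0]
    - [0,0,0,0]
    - [0,-0.04,0,0]
    - [0,-0.04,0,0]

```text
t: 18.35
eef_pos: [462.2, -356.9, 65.8]
tcp_rot: [-3.14, -0.001, 0.82]
ft_force: [2.5, 4.3, 5.0]
opening: 0.214
grip_force: 27.8
```

Request:
carry_out:
  series:
    - [0,-0.04,0,0]
    - [0,-0.04,0,0]
    - [0,-0.04,0,0]
    - [0,-0.04,0,0]
    - [0,-0.04,0,0]

```text
t: 18.85
eef_pos: [462.3, -366.7, 65.3]
tcp_rot: [-3.14, -0.001, 0.82]
ft_force: [5.3, 6.4, -2.3]
opening: 0.188
grip_force: 26.6
```

Request:
carry_out:
  series:
    - [-0.004,-0.05,0,0]
    - [-0.004,-0.05,0,0]
    - [-0.004,-0.05,0,0]
    - [-0.004,-0.05,0,0]
    - [-0.004,-0.05,0,0]

```text
t: 19.35
eef_pos: [461.5, -379.0, 65.0]
tcp_rot: [-3.139, -0.002, 0.819]
ft_force: [7.7, 6.9, -4.4]
opening: 0.145
grip_force: 28.0
```

```bash
cat > f6.py <<'E'
from f5 import *
def shift(tag):
    "board shift along its x (mm) from green masks: best IoU of predicted face vs picture in side+scene"
    out={}
    for c in ("side","scene"):
        im,m=green(c,c+tag); 
        a=np.array([pr(c,pt(p,*q)) for q in((-50,0,0),)])
        x,y=a[0]; rows=[]
        # lower edge: lowest green pixel near the stand
        r=m[120:160,345:395] if c=="side" else m[270:330,195:260]
        ys,xs=np.where(r); 
        if len(ys): j=ys.argmax(); out[c]=(int(xs[j]+(345 if c=="side" else 195)),int(ys[j]+(120 if c=="side" else 270)),int(xs.min()+(345 if c=="side" else 195)))
    return out
if __name__=="__main__":
    print(shift(sys.argv[1]))
    for d in (0,10,20,30,40):
        g=p.copy(); g[:2]-=d*np.array([np.cos(p[3]),np.sin(p[3])])
        print(d,"side low",pr("side",pt(g,50,0,0)).round(1),"scene low/left",pr("scene",pt(g,-50,0,0)).round(1),pr("scene",pt(g,-50,90,0)).round(1))
    print(env.state()["opening"])
E
python3 f6.py 7
```

```text
[ 505.298 -309.686   34.565    1.525    0.521] [-0.4, -0.4, 1.0, 0.3, 0.0, 0.0, -0.8, -0.1, -0.2, -0.2, -0.4, -0.1, -0.2, 0.1, -1.1, 1.2, 0.4, -0.1]
top [ 458.27883833 -357.59889332  112.6264027 ] [ 462.82333684 -257.70220902  112.6264027 ] bot [ 503.02593889 -359.63452777   34.56518837]
{'side': (362, 145, 362), 'scene': (223, 314, 215)}
0 side low [355.8 152.7] scene low/left [228.1 314.9] [206.2 281.9]
10 side low [357.2 150.5] scene low/left [225.2 318.4] [203.  285.2]
20 side low [358.6 148.4] scene low/left [222.2 321.9] [199.7 288.6]
30 side low [360.  146.3] scene low/left [219.1 325.4] [196.4 292. ]
40 side low [361.3 144.2] scene low/left [216.1 329. ] [193.1 295.5]
0.14758771388058342
```

```bash
cat > f7.py <<'E'
from f5 import *
def orange(n,new=None):
    im=np.load(f"pics/{n}.npz")["im"].astype(int)[275:330,205:250]; b,g,r=im[...,0],im[...,1],im[...,2]
    m=(r-b>35)&(r-g>5)&(g>40); ys,xs=np.where(m); return (xs.mean()+205).round(1),(ys.mean()+275).round(1),len(xs)
if __name__=="__main__":
    snap("scene","cx"+sys.argv[1])
    im=cv2.imread("pics/scene0.png"); np.savez("pics/c0",im=im)
    for n in ("c0","c4","c6","cx"+sys.argv[1]):
        try: print(n,orange(n))
        except Exception as e: print(n,e)
E
python3 f7.py 1|tail -4
```

```text
c0 (np.float64(230.8), np.float64(293.6), 41)
c4 (np.float64(230.8), np.float64(293.9), 31)
c6 (np.float64(228.8), np.float64(296.3), 31)
cx1 (np.float64(226.1), np.float64(298.9), 35)
```

Request:
carry_out:
  series:
    - [0,0,0,0]
    - [0,0,0,0]
    - [0,0,0.45,0]
    - [0,0,0.45,0]
    - [-0.03,0.3,0,0.85]
  fingers: -0.3

```text
t: 20.0
eef_pos: [460.4, -367.3, 113.3]
tcp_rot: [3.138, 0.001, 0.908]
ft_force: [1.0, -1.0, 0.5]
opening: 0.513
grip_force: 0.0
```

Request:
carry_out:
  series:
    - [0,0,0,0.85]
    - [0,0,0,0.85]
    - [0,0,-0.3,0.85]
    - [0,0,-0.3,0]
    - [0,0,-0.08,0]

```text
t: 20.5
eef_pos: [458.9, -365.0, 75.5]
tcp_rot: [-3.139, -0.001, 1.175]
ft_force: [0.6, 0.1, 0.3]
opening: 0.652
grip_force: 0.0
```

Request:
carry_out:
  series:
    - [0,0,0,0]
    - [0,0,0,0]
    - [0,0,0,0]
    - [0,0,0,0]
    - [0,0,0,0]
  fingers: 1

```text
t: 21.0
eef_pos: [459.8, -365.5, 77.2]
tcp_rot: [3.141, 0.0, 1.176]
ft_force: [-0.4, -0.4, -0.1]
opening: 0.287
grip_force: 0.0
```

Request:
carry_out:
  series:
    - [0,0,0,0]
    - [0,0,0,0]
    - [0,0,0,0]
    - [0,0,0,0]
    - [0,0,0,0]

```text
t: 21.5
eef_pos: [460.3, -365.5, 77.1]
tcp_rot: [3.14, 0.0, 1.176]
ft_force: [4.8, 1.7, 2.5]
opening: 0.101
grip_force: 25.5
```

Request:
carry_out:
  series:
    - [0,-0.05,0,0]
    - [0,-0.06,0,0]
    - [0,-0.06,0,0]
    - [0,-0.06,0,0]
    - [0,-0.06,0,0]

```text
t: 22.0
eef_pos: [459.7, -377.6, 76.0]
tcp_rot: [-3.139, -0.003, 1.176]
ft_force: [5.4, 10.0, -3.4]
opening: 0.09
grip_force: 26.2
```

```bash
python3 f7.py 2|tail -1; python3 -c "
from h import *
print(env.state()['opening'],env.state()['ft_force'])"
```

```text
cx2 (np.float64(224.4), np.float64(300.6), 37)
0.09575197041559838 [ 5.43754194  9.29719906 -2.34189704]
```

Request:
carry_out:
  series:
    - [0,0,0,0]
    - [0,0,0.5,0]
    - [0,0,0.3,0.66]
    - [0,0.16,0,0.67]
    - [0,0,-0.4,0]
  fingers: 0.3

```text
t: 22.55
eef_pos: [460.4, -372.5, 99.1]
tcp_rot: [3.138, 0.003, 1.317]
ft_force: [-0.6, 0.3, -0.6]
opening: 0.345
grip_force: 0.0
```

Request:
carry_out:
  series:
    - [0,0,-0.4,0]
    - [0,0,-0.04,0]
    - [0,0,0,0]
    - [0,0,0,0]
    - [0,0,0,0]

```text
t: 23.05
eef_pos: [460.0, -372.3, 75.7]
tcp_rot: [3.14, 0.001, 1.315]
ft_force: [0.4, -0.2, 0.0]
opening: 0.347
grip_force: 0.0
```

Request:
carry_out:
  series:
    - [0,0,0,0]
    - [0,0,0,0]
    - [0,0,0,0]
    - [0,0,0,0]
    - [0,0,0,0]
  fingers: 1

```text
t: 23.55
eef_pos: [460.8, -372.2, 75.3]
tcp_rot: [3.139, 0.001, 1.315]
ft_force: [5.7, 1.8, 2.9]
opening: 0.074
grip_force: 27.1
```

Request:
carry_out:
  series:
    - [0,-0.05,0,0]
    - [0,-0.06,0,0]
    - [0,-0.06,0,0]
    - [0,-0.06,0,0]
    - [0,-0.06,0,0]

```text
t: 24.05
eef_pos: [460.3, -385.1, 74.5]
tcp_rot: [-3.141, -0.002, 1.316]
ft_force: [2.2, 3.9, -2.9]
opening: 0.046
grip_force: 28.9
```

```bash
python3 f7.py 3|tail -1; python3 -c "
from h import *
print(env.state()['opening'],env.state()['ft_force'],env.state()['eef_pos'])"
```

```text
cx3 (np.float64(223.2), np.float64(303.3), 37)
0.03847333326900447 [ 2.24214025  3.8215075  -1.47975965] [ 460.12714766 -385.86727934   74.52587816]
```

Request:
carry_out:
  series:
    - [0,0,0,0]
    - [0,0,0.5,0]
    - [0,0,0.3,0.67]
    - [0,0.21,0,0]
    - [0,0,-0.4,0]
  fingers: 0.3

```text
t: 24.6
eef_pos: [460.3, -375.6, 96.5]
tcp_rot: [3.138, 0.002, 1.383]
ft_force: [0.2, 0.0, -1.1]
opening: 0.34
grip_force: 0.0
```

Request:
carry_out:
  series:
    - [0,0,-0.44,0]
    - [0,0,0,0]
    - [0,0,0,0]
    - [0,0,0,0]
    - [0,0,0,0]

```text
t: 25.1
eef_pos: [460.0, -376.2, 73.7]
tcp_rot: [3.14, 0.001, 1.385]
ft_force: [0.6, -1.0, 0.1]
opening: 0.349
grip_force: 0.0
```

Request:
carry_out:
  series:
    - [0,0,0,0]
    - [0,0,0,0]
    - [0,0,0,0]
    - [0,0,0,0]
    - [0,0,0,0]
  fingers: 1

```text
t: 25.6
eef_pos: [461.2, -376.3, 73.3]
tcp_rot: [3.138, 0.001, 1.385]
ft_force: [7.2, 2.4, -0.3]
opening: 0.061
grip_force: 26.4
```

Request:
carry_out:
  series:
    - [-0.03,0,0.05,0]
    - [-0.04,0,0.07,0]
    - [-0.04,0,0.07,0]
    - [-0.04,0,0.07,0]
    - [-0.04,0,0.07,0]

```text
t: 26.1
eef_pos: [450.0, -375.9, 89.5]
tcp_rot: [-3.141, -0.0, 1.385]
ft_force: [-0.5, -0.5, -0.2]
opening: 0.004
grip_force: 0.0
```

```bash
python3 f7.py 4|tail -1; python3 -c "
from h import *
print(env.state()['opening'],env.state()['ft_force'],env.state()['eef_pos'])"
```

```text
cx4 (np.float64(223.2), np.float64(304.4), 37)
0.0021008685146642783 [-1.60231182  0.23959065  0.93145504] [ 449.84061998 -376.04871719   90.0387097 ]
```

Request:
carry_out:
  series:
    - [0.1,0,0.2,-1]
    - [0.2,0,0,0]
    - [0,0,0,0]
    - [0,0,0,0]
    - [0,0,-0.2,0]
  fingers: -0.1

```text
t: 26.65
eef_pos: [465.4, -376.2, 89.5]
tcp_rot: [3.14, 0.001, 1.282]
ft_force: [-0.1, -0.4, 1.3]
opening: 0.373
grip_force: 0.0
```

Request:
carry_out:
  series:
    - [0,0,-0.3,0]
    - [0,0,-0.3,0]
    - [0,0,-0.2,0]
    - [0,0,0,0]
    - [0,0,0,0]

```text
t: 27.15
eef_pos: [465.2, -376.0, 49.2]
tcp_rot: [-3.141, -0.0, 1.281]
ft_force: [0.3, 0.0, 0.8]
opening: 0.554
grip_force: 0.0
```

Request:
carry_out:
  series:
    - [0,0,0,0]
    - [0,0,0,0]
    - [0,0,0,0]
    - [0,0,0,0]
    - [0,0,0,0]
  fingers: 1

```text
t: 27.65
eef_pos: [467.8, -377.1, 50.3]
tcp_rot: [3.135, 0.002, 1.28]
ft_force: [10.8, 2.1, 0.4]
opening: 0.218
grip_force: 25.9
```

Request:
carry_out:
  series:
    - [0,0,0,0]
    - [0,0,0,0]
    - [0,0,0,0]
    - [0,0,0,0]
    - [0,0,0,0]

```text
t: 28.15
eef_pos: [467.8, -377.0, 50.4]
tcp_rot: [3.135, 0.002, 1.281]
ft_force: [10.9, 1.0, 0.2]
opening: 0.218
grip_force: 25.7
```

Request:
carry_out:
  series:
    - [-0.03,0,0.06,0]
    - [-0.04,0,0.07,0]
    - [-0.04,0,0.07,0]
    - [-0.04,0,0.07,0]
    - [-0.04,0,0.07,0]

```text
t: 28.65
eef_pos: [459.7, -376.1, 66.9]
tcp_rot: [3.134, 0.0, 1.28]
ft_force: [24.2, 5.9, -8.6]
opening: 0.173
grip_force: 27.4
```

```bash
python3 f7.py 5|tail -1; python3 -c "
from h import *
print(env.state()['opening'],env.state()['ft_force'],env.state()['eef_pos'])"
```

```text
cx5 (np.float64(220.6), np.float64(299.9), 37)
0.16858572153751294 [16.44946653  2.84692679 -1.12109744] [ 459.51671101 -376.43353083   67.59391805]
```

Request:
carry_out:
  series:
    - [0.02,0,0.06,0]
    - [0,0,0.08,0]
    - [-0.01,0,0.08,0]
    - [-0.02,0,0.08,0]
    - [-0.02,0,0.08,0]

```text
t: 29.2
eef_pos: [456.1, -374.8, 84.9]
tcp_rot: [3.139, -0.002, 1.281]
ft_force: [13.5, 6.5, -11.4]
opening: 0.134
grip_force: 28.3
```

```bash
python3 f7.py 6|tail -1; python3 -c "
from h import *
print(env.state()['opening'],env.state()['ft_force'],env.state()['eef_pos'])"
```

```text
cx6 (np.float64(217.6), np.float64(296.4), 34)
0.13468274727056678 [12.24289511  4.99761233 -5.64083997] [ 456.1148033  -375.09477387   85.55676186]
```

Request:
carry_out:
  series:
    - [0,0,0,0]
    - [0,0,0.03,0]
    - [0,0,0.03,0]
    - [-0.01,0,0.03,0]
    - [-0.01,0,0.03,0]

```text
t: 29.75
eef_pos: [455.0, -374.9, 90.7]
tcp_rot: [3.139, -0.002, 1.28]
ft_force: [13.4, 6.4, -12.6]
opening: 0.125
grip_force: 28.4
```

```bash
python3 f7.py 7|tail -1; python3 -c "
from h import *
print(env.state()['opening'],env.state()['ft_force'],env.state()['eef_pos'])"
```

```text
cx7 (np.float64(216.3), np.float64(295.0), 34)
0.12316174897144443 [12.14393707  4.67104311 -8.87550118] [ 455.06768343 -375.05558949   91.01605183]
```

Request:
carry_out:
  series:
    - [0.02,0,0.05,0]
    - [0.02,0,0.05,0]
    - [0.02,0,0.05,0]
    - [0,0,0.05,0]
    - [0,0,0.05,0]

```text
t: 30.3
eef_pos: [457.2, -376.4, 104.3]
tcp_rot: [3.139, 0.001, 1.28]
ft_force: [4.6, -2.2, -1.0]
opening: 0.073
grip_force: 28.4
```

```bash
python3 f7.py 8|tail -1; python3 -c "
from h import *
print(env.state()['opening'],env.state()['ft_force'],env.state()['eef_pos'],env.state()['moment'])"
```

```text
cx8 (np.float64(213.3), np.float64(291.9), 32)
0.07780293947633447 [ 3.80352354 -3.05239109  1.33031505] [ 457.12773192 -376.64667918  104.75687973] [-0.66483252 -1.12004917 -0.2216502 ]
```

Request:
carry_out:
  series:
    - [0,0,0.06,0]
    - [-0.02,0,0.08,0]
    - [-0.05,0,0.1,0]
    - [-0.1,0,0.15,0]
    - [-0.15,0,0.2,0]

```text
t: 30.85
eef_pos: [438.9, -375.3, 133.5]
tcp_rot: [-3.139, -0.001, 1.281]
ft_force: [0.5, 0.6, -0.8]
opening: 0.046
grip_force: 30.0
```

```bash
cat > f8.py <<'E'
from f5 import *
# print scene/side green bboxes of compact regions near the gripper
for c in ("scene","side"):
    im,m=green(c,c+"L"+sys.argv[1]); n,l,st,ce=cv2.connectedComponentsWithStats(cv2.morphologyEx(m,cv2.MORPH_CLOSE,np.ones((3,3))))
    print(c,[(st[i].tolist(),ce[i].round().tolist()) for i in range(1,n) if st[i][4]>30])
s=env.state();print(s["t"],s["opening"],s["grip_force"],s["ft_force"],s["eef_pos"],s["tcp_rot"])
E
python3 f8.py 1|tail -3
```

```text
scene [([322, 187, 28, 10, 49], [336.0, 192.0]), ([327, 198, 17, 8, 45], [336.0, 202.0]), ([272, 261, 30, 24, 367], [287.0, 273.0])]
side [([377, 86, 25, 45, 489], [389.0, 109.0]), ([321, 170, 25, 19, 350], [333.0, 179.0]), ([265, 189, 57, 62, 2204], [295.0, 218.0])]
30.95 0.052965130840162016 29.99793916940689 [ 0.3156604  -0.54619584 -0.19278053] [ 439.1892707  -376.11547588  134.82903033] [3.14118184e+00 6.50295519e-04 1.28002803e+00]
```

```bash
cat > f9.py <<'E'
from f5 import *
def board(n,c,box,s,off=0):
    "mask pixels of picture n (x0,y0,x1,y1) -> (along tool x, true z) on the gripped plane; min-area rectangle"
    im=np.load(f"pics/{n}.npz")["im"]; h=cv2.cvtColor(im,cv2.COLOR_BGR2HSV)
    m=((h[...,0]>35)&(h[...,0]<95)&(h[...,1]>80)&(h[...,2]>12)).astype(np.uint8)
    x0,y0,x1,y1=box; k=np.zeros_like(m);k[y0:y1,x0:x1]=m[y0:y1,x0:x1]
    k=cv2.morphologyEx(k,cv2.MORPH_OPEN,np.ones((2,2)));nn,l,st,_=cv2.connectedComponentsWithStats(k); k=(l==1+st[1:,4].argmax())
    ys,xs=np.where(k); T=s["eef_pos"]; yaw=s["tcp_rot"][2]; ex=np.array([np.cos(yaw),np.sin(yaw),0]); nrm=np.array([-ex[1],ex[0],0])
    K=cal(c); o=K["pose"][:3,3]; d=(K["pose"][:3,:3]@np.linalg.solve(K["K"],np.c_[xs,ys,np.ones(len(xs))].T)).T
    t=((T-o)@nrm)/(d@nrm); P=o+d*t[:,None]
    a=np.c_[(P-T)@ex,P[:,2]].astype(np.float32); return a
if __name__=="__main__":
    s=env.state()
    a=board("sideL1","side",(365,75,420,150),s)
    hull=cv2.convexHull(a)[:,0]; print(cv2.minAreaRect(a)); print(cv2.approxPolyDP(hull,4,True)[:,0].round().tolist()); print(a.min(0),a.max(0))
E
python3 f9.py|tail -4
```

```text
top [ 458.27883833 -357.59889332  112.6264027 ] [ 462.82333684 -257.70220902  112.6264027 ] bot [ 503.02593889 -359.63452777   34.56518837]
((40.317161560058594, 137.6504669189453), (94.48684692382812, 102.85752868652344), 89.00286865234375)
[[87.0, 99.0], [91.0, 120.0], [76.0, 174.0], [5.0, 186.0], [-7.0, 177.0], [-11.0, 93.0], [71.0, 90.0]]
[-11.610261  89.86018 ] [ 91.44383 185.51051]
```

Request:
carry_out:
  series:
    - [-0.4,0.2,0.5,0]
    - [-0.5,0.4,0.5,0]
    - [-0.3,0.7,0.3,0]
    - [0,0.8,0,0]
    - [0,0.8,0,0]

```text
t: 31.45
eef_pos: [379.3, -229.8, 198.9]
tcp_rot: [3.141, 0.0, 1.279]
ft_force: [0.2, -0.8, -0.0]
opening: 0.049
grip_force: 30.0
```

Request:
carry_out:
  series:
    - [0.2,0.8,0,-1]
    - [0.2,0.8,0,-1]
    - [0.2,0.8,0,-1]
    - [0.2,0.8,0,-1]
    - [0.2,0.8,0,-1]

```text
t: 31.95
eef_pos: [429.9, -29.4, 198.5]
tcp_rot: [-3.142, 0.0, 0.752]
ft_force: [0.9, 0.2, -0.3]
opening: 0.052
grip_force: 30.0
```

Request:
carry_out:
  series:
    - [0.32,0.48,0,-1]
    - [0.32,0.48,0,-1]
    - [0.32,0.48,0,-1]
    - [0.32,0.48,0,-1]
    - [0.32,0.4,0,-1]

```text
t: 32.45
eef_pos: [510.3, 86.2, 198.3]
tcp_rot: [3.142, 0.001, 0.229]
ft_force: [-0.4, -0.1, -0.8]
opening: 0.048
grip_force: 30.0
```

Request:
carry_out:
  series:
    - [0,0,0,-1]
    - [0,0,0,-1]
    - [0,0,0,-0.4]
    - [0,0,0,0]
    - [0,0,0,0]

```text
t: 32.95
eef_pos: [510.0, 84.9, 198.3]
tcp_rot: [3.141, 0.0, -0.017]
ft_force: [-0.6, 0.1, -0.2]
opening: 0.049
grip_force: 30.0
```

```bash
python3 - <<'E' | tail -25
from f9 import *
s=env.state();print(s["t"],s["eef_pos"],s["tcp_rot"],s["opening"])
for c in("side","scene","wrist"):
    snap(c,c+"R1")
    for n in("guide","rack","slot_floor","cradle","rod","board","jaw_l"): print(c,n,[(round(d["position"][1]*640),round(d["position"][0]*400),round(d["conf"],2)) for d in env.look_for(c,n)][:3]) if c=="wrist" else 0
print(np.round(env.calibration("wrist")["pose"],3).tolist())
# rack from first pictures
S="scene";D="side"
obs=[]
for nm,y,(sa,sb),(da,db) in [("A",20,((322.5,176.7),(357,188)),((264,211),(307.5,226))),("B",-20,((315,185),(350,197)),((273,198.5),(315,212.5))),("C",-55,((308.7,192.5),(345,205)),((281,188.5),(321,202)))]:
    obs+=[(S,[-50,y,102],sa),(S,[50,y,102],sb),(D,[50,y,102],da),(D,[-50,y,102],db)]
obs+=[(S,[60,-100,8],(337.5,245.5)),(S,[-60,-100,8],(297.5,231)),(S,[60,100,8],(370.5,200))]
q,r=fit(obs,lambda p,L:L,[551,53,-.02]);print("rack",q,np.round(r,1).tolist())
print("guide",tf(q,[0,55,0]))
E
```

```text
[ 505.298 -309.686   34.565    1.525    0.521] [-0.4, -0.4, 1.0, 0.3, 0.0, 0.0, -0.8, -0.1, -0.2, -0.2, -0.4, -0.1, -0.2, 0.1, -1.1, 1.2, 0.4, -0.1]
top [ 458.27883833 -357.59889332  112.6264027 ] [ 462.82333684 -257.70220902  112.6264027 ] bot [ 503.02593889 -359.63452777   34.56518837]
32.95 [509.97332296  84.89933524 198.34725829] [ 3.14140108e+00  4.41436131e-04 -1.68114144e-02] 0.04865228452509329
wrist guide [(295, 139, 0.79), (347, 142, 0.64), (247, 168, 0.24)]
wrist rack [(344, 139, 0.88)]
wrist slot_floor [(294, 135, 0.6), (466, 166, 0.29)]
wrist cradle [(146, 152, 0.65)]
wrist rod [(122, 148, 0.61), (626, 180, 0.38)]
wrist board [(546, 145, 0.71), (324, 148, 0.65), (345, 139, 0.43)]
wrist jaw_l [(466, 165, 0.92), (247, 169, 0.6)]
[[-0.019, -0.97, -0.242, 578.639], [-1.0, 0.019, 0.005, 83.041], [0.0, 0.242, -0.97, 398.51], [0.0, 0.0, 0.0, 1.0]]
rack [ 5.51206801e+02  5.53623664e+01 -2.04786915e-02] [[-0.6, -0.8], [0.0, -0.5], [-0.6, -0.8], [-0.7, -0.7], [-0.5, -0.7], [0.2, -0.6], [-0.6, -0.7], [-0.1, -0.5], [-0.9, -0.5], [-1.0, -0.5], [-1.1, -1.0], [0.6, -1.0], [0.7, -0.4], [-1.4, -1.9], [0.1, -0.7]]
guide [[552.33305042 110.35083397   0.        ]]
```

```bash
python3 - <<'E' | tail -22
from f9 import *
w=np.load("pics/wristR1.npz");im=w["im"];W.update(K=w["K"],pose=w["pose"])
q=[551.2,55.36,-.0205]
def un(u,v,z):
    d=W["pose"][:3,:3]@np.linalg.solve(W["K"],[u,v,1]);o=W["pose"][:3,3];return (o+d*(z-o[2])/d[2]).round(1)
print("jaws",un(466,165,125),un(247,169,125),"guide",un(295,139,20),"rod",un(122,148,40),"cradle",un(146,152,20))
for y in (20,-20,-55,55): print(y,pr("wrist",tf(q,[-40,y,102])[0]).round(1),pr("wrist",tf(q,[40,y,102])[0]).round(1))
h=cv2.cvtColor(im,cv2.COLOR_BGR2HSV)
for x in (-40,0,40):
    v=int(round(pr("wrist",tf(q,[x,-20,102])[0])[1])); row=im[v].astype(int); g=row[:,1]-(row[:,0]+row[:,2])//2
    runs=[];i=270
    while i<640:
        if g[i]>22:
            j=i
            while j<639 and g[j+1]>22:j+=1
            runs.append((i,j,int(g[i:j+1].max())));i=j
        i+=1
    print(x,v,runs,[ (un((a+b)/2,v,102)[1]) for a,b,_ in runs])
a=board("sideR1","side",(200,60,420,260),env.state());print(cv2.minAreaRect(a),a.min(0),a.max(0),len(a))
E
```

```text
[ 505.298 -309.686   34.565    1.525    0.521] [-0.4, -0.4, 1.0, 0.3, 0.0, 0.0, -0.8, -0.1, -0.2, -0.2, -0.4, -0.1, -0.2, 0.1, -1.1, 1.2, 0.4, -0.1]
top [ 458.27883833 -357.59889332  112.6264027 ] [ 462.82333684 -257.70220902  112.6264027 ] bot [ 503.02593889 -359.63452777   34.56518837]
jaws [536.7 -32.4 125. ] [536.8 144.7 125. ] guide [552.9 113.3  20. ] rod [548.3 293.   40. ] cradle [541.8 278.9  20. ]
20 [331.2 191.5] [332.   98.1]
-20 [376.  191.6] [379.9  98.2]
-55 [415.2 191.6] [421.8  98.2]
55 [292.  191.4] [290.2  98. ]
-40 192 [(317, 327, 35), (331, 331, 35), (372, 376, 30), (411, 416, 63)] [np.float64(84.4), np.float64(76.4), np.float64(38.0), np.float64(2.7)]
0 146 [(317, 332, 36), (374, 378, 37), (414, 419, 73), (517, 525, 63), (542, 554, 68), (566, 576, 70)] [np.float64(81.5), np.float64(37.0), np.float64(2.0), np.float64(-88.3), np.float64(-111.6), np.float64(-131.5)]
40 98 [(317, 328, 69), (330, 332, 75), (375, 380, 69), (417, 422, 69)] [np.float64(82.5), np.float64(75.4), np.float64(36.5), np.float64(1.4)]
((21.468521118164062, 134.87294006347656), (204.9025421142578, 132.3939208984375), 89.1424331665039) [-44.345093  32.917538] [ 89.02675 236.37282] 3008
```

Request:
carry_out:
  series:
    - [0.066,0.28,-0.4,0]
    - [0,0.28,-0.5,0]
    - [0,0,-0.6,0]
    - [0,0,-0.5,0]
    - [0,0,-0.3,0]

```text
t: 33.95
eef_pos: [512.8, 113.1, 81.6]
tcp_rot: [3.141, 0.002, -0.018]
ft_force: [-0.0, -1.0, -1.2]
opening: 0.049
grip_force: 30.0
```

Request:
carry_out:
  series:
    - [0,0,0,0]
    - [0,0,0,0]
    - [0,0,0,0]
    - [0,0,0,0]
    - [0,0,0,0]

```text
t: 34.45
eef_pos: [513.8, 113.1, 84.0]
tcp_rot: [-3.142, -0.001, -0.018]
ft_force: [0.3, 0.2, -0.9]
opening: 0.05
grip_force: 30.0
```

```bash
cat > f10.py <<'E'
from f9 import *
# along-x extents of green on the plane y=const: held board vs neighbours, per camera, at a given height band
def ext(n,c,y0,z,xs=(450,660)):
    im=np.load(f"pics/{n}.npz")["im"].astype(float); X=np.arange(*xs,1.); P=np.c_[X,y0-.02*(X-552),np.full(len(X),z)]
    if c=="wrist": w=np.load(f"pics/{n}.npz");W.update(K=w["K"],pose=w["pose"])
    uv=np.array([pr(c,q) for q in P]).astype(np.float32)
    v=cv2.remap(im.astype(np.float32),uv[None,:,0],uv[None,:,1],cv2.INTER_LINEAR)[0]
    g=v[:,1]-(v[:,0]+v[:,2])/2; h=g.max()*.5; i=np.where(g>h)[0]; return X[i[0]],X[i[-1]],round(float(g.max())),len(i)
if __name__=="__main__":
    t=sys.argv[1]; s=env.state(); print(s["t"],s["eef_pos"],s["ft_force"],s["opening"])
    for c in("side","scene","wrist"): snap(c,c+t)
    zt=s["eef_pos"][2]-44+90
    for c in("side","scene"):
        for y in (37,77): print(c,"fixed",y,ext(c+t,c,y,100),ext(c+t,c,y,95))
        print(c,"held",[ext(c+t,c,s["eef_pos"][1],zt-k) for k in (2,8,20,40)])
    b=board("side"+t,"side",(200,60,420,260),s);
E
python3 f10.py A|tail -7
```

```text
34.45 [513.79953709 113.05120195  84.02645589] [ 0.34169793  0.17727782 -0.93347268] 0.04972441980788448
side fixed 37 (np.float64(488.0), np.float64(514.0), 28, 27) (np.float64(488.0), np.float64(515.0), 22, 28)
side fixed 77 (np.float64(484.0), np.float64(513.0), 29, 30) (np.float64(484.0), np.float64(513.0), 22, 30)
side held [(np.float64(472.0), np.float64(610.0), 20, 25), (np.float64(484.0), np.float64(500.0), 19, 17), (np.float64(484.0), np.float64(504.0), 20, 21), (np.float64(485.0), np.float64(518.0), 21, 34)]
scene fixed 37 (np.float64(556.0), np.float64(599.0), 31, 44) (np.float64(502.0), np.float64(612.0), 22, 85)
scene fixed 77 (np.float64(526.0), np.float64(601.0), 28, 52) (np.float64(501.0), np.float64(617.0), 17, 117)
scene held [(np.float64(538.0), np.float64(607.0), 26, 45), (np.float64(524.0), np.float64(610.0), 14, 87), (np.float64(524.0), np.float64(606.0), 13, 83), (np.float64(506.0), np.float64(607.0), 11, 43)]
```

Request:
carry_out:
  series:
    - [-0.1,0,0,0]
    - [0,0,-0.08,0]
    - [0,0,-0.1,0]
    - [0,0,-0.1,0]
    - [0,0,-0.1,0]

```text
t: 35.1
eef_pos: [508.5, 113.0, 63.7]
tcp_rot: [3.141, 0.0, -0.018]
ft_force: [0.4, 0.4, -0.4]
opening: 0.048
grip_force: 30.0
```

```bash
python3 f10.py B|tail -7
```

```text
35.1 [508.46424077 113.01470301  63.71799264] [ 0.37179639  0.36382129 -0.38411821] 0.047889537099432736
side fixed 37 (np.float64(487.0), np.float64(499.0), 20, 13) (np.float64(487.0), np.float64(500.0), 21, 14)
side fixed 77 (np.float64(486.0), np.float64(600.0), 38, 23) (np.float64(485.0), np.float64(600.0), 27, 29)
side held [(np.float64(484.0), np.float64(605.0), 21, 20), (np.float64(484.0), np.float64(494.0), 19, 11), (np.float64(485.0), np.float64(499.0), 20, 15), (np.float64(501.0), np.float64(512.0), 20, 12)]
scene fixed 37 (np.float64(524.0), np.float64(599.0), 31, 54) (np.float64(501.0), np.float64(614.0), 19, 110)
scene fixed 77 (np.float64(518.0), np.float64(600.0), 29, 32) (np.float64(503.0), np.float64(610.0), 20, 103)
scene held [(np.float64(530.0), np.float64(601.0), 24, 38), (np.float64(520.0), np.float64(600.0), 16, 81), (np.float64(519.0), np.float64(600.0), 13, 82), (np.float64(501.0), np.float64(586.0), 28, 37)]
```

Request:
carry_out:
  series:
    - [0,0,-0.04,0]
    - [0,0,-0.04,0]
    - [0,0,-0.04,0]
    - [0,0,-0.03,0]
    - [0,0,-0.02,0]

```text
t: 35.75
eef_pos: [508.5, 113.0, 55.7]
tcp_rot: [3.141, 0.0, -0.018]
ft_force: [0.2, 0.4, -1.4]
opening: 0.05
grip_force: 30.0
```

Request:
carry_out:
  series:
    - [0,0,-0.03,0]
    - [0,0,-0.03,0]
    - [0,0,-0.02,0]
    - [0,0,-0.02,0]
    - [0,0,-0.02,0]

```text
t: 36.25
eef_pos: [508.4, 113.2, 52.1]
tcp_rot: [-3.141, -0.001, -0.018]
ft_force: [-11.2, -0.6, 38.1]
opening: 0.051
grip_force: 30.0
```

Request:
carry_out:
  series:
    - [0,0,0.04,0]
    - [0,0,0,0]
    - [0,0,0,0]
    - [0,0,0,0]
    - [0,0,0,0]
  fingers: 0.5

```text
t: 36.75
eef_pos: [508.5, 113.0, 51.6]
tcp_rot: [3.141, 0.0, -0.018]
ft_force: [0.1, 0.3, 0.2]
opening: 0.249
grip_force: 0.0
```

Request:
carry_out:
  series:
    - [0,0,0.2,0]
    - [0,0,0.4,0]
    - [0,0,0.6,0]
    - [0,0,0.6,0]
    - [0,0,0.6,0]

```text
t: 37.25
eef_pos: [508.3, 113.0, 173.7]
tcp_rot: [3.142, -0.0, -0.018]
ft_force: [-0.3, 0.0, -0.2]
opening: 0.248
grip_force: 0.0
```

```bash
cat > f11.py <<'E'
from f9 import *
t=sys.argv[1]
s=env.state();print(s["t"],s["eef_pos"],s["opening"])
for c in("side","scene","wrist"): snap(c,c+t)
w=np.load("pics/wrist"+t+".npz");W.update(K=w["K"],pose=w["pose"])
def prof(n,c,P):
    im=np.load(f"pics/{n}.npz")["im"].astype(np.float32); uv=np.array([pr(c,q) for q in P],np.float32)
    v=cv2.remap(im,uv[None,:,0],uv[None,:,1],cv2.INTER_LINEAR)[0]; return v[:,1]-(v[:,0]+v[:,2])/2, v.sum(1)/3
def un(u,v,z):
    d=W["pose"][:3,:3]@np.linalg.solve(W["K"],[u,v,1]);o=W["pose"][:3,3];return o+d*(z-o[2])/d[2]
# wrist: board tops (z=102): lateral centre at several x, and ends along x
for x in (512,530,552,575,592):
    Y=np.arange(-15,130,.5); g,_=prof("wrist"+t,"wrist",[[x,y,102] for y in Y]); i=g>g.max()*.5
    e=np.flatnonzero(np.diff(np.r_[0,i.astype(int),0])); print("y at x",x,[(Y[a],Y[b-1]) for a,b in zip(e[::2],e[1::2])])
for y in (1.5,37,76.5,112):
    X=np.arange(470,630,.5); g,_=prof("wrist"+t,"wrist",[[x,y-.019*(x-552),102] for x in X]); i=np.where(g>g.max()*.5)[0]; print("x ends y",y,X[i[0]],X[i[-1]],g.max())
E
python3 f11.py C|tail -10
```

```text
37.25 [508.33433259 113.02146817 173.73174895] 0.24800420024882758
y at x 512 [(np.float64(1.5), np.float64(5.5)), (np.float64(36.0), np.float64(40.5))]
y at x 530 [(np.float64(1.0), np.float64(5.5)), (np.float64(35.5), np.float64(38.5))]
y at x 552 [(np.float64(0.5), np.float64(5.0)), (np.float64(35.5), np.float64(39.0)), (np.float64(75.5), np.float64(76.0))]
y at x 575 [(np.float64(0.5), np.float64(4.5)), (np.float64(35.0), np.float64(39.5)), (np.float64(75.0), np.float64(79.0))]
y at x 592 [(np.float64(0.0), np.float64(4.5)), (np.float64(34.5), np.float64(39.5)), (np.float64(74.5), np.float64(79.0)), (np.float64(108.5), np.float64(113.0))]
x ends y 1.5 500.5 599.0 81.59766
x ends y 37 501.0 599.5 79.791016
x ends y 76.5 552.5 600.0 81.25781
x ends y 112 581.0 602.0 75.22656
```

```bash
cat > f12.py <<'E'
from f9 import *
t=sys.argv[1]
def prof(n,c,P):
    im=np.load(f"pics/{n}.npz")["im"].astype(np.float32); uv=np.array([pr(c,q) for q in P],np.float32)
    v=cv2.remap(im,uv[None,:,0],uv[None,:,1],cv2.INTER_LINEAR)[0]; return v.astype(int)
for c in("side","scene"):
  if len(sys.argv)>2: snap(c,c+t)
  for y,sg in ((111.5,1),(76.9,1),(37,1)):
    for x in (510,535,570,592):
        Z=np.arange(84,122,2.); v=prof(c+t,c,[[x,y-.019*(x-552),z] for z in Z]); g=v[:,1]-(v[:,0]+v[:,2])//2
        print(c,y,x,"g",g.tolist())
E
python3 f12.py C|tail -24
```

```text
side 111.5 510 g [19, 19, 19, 19, 20, 20, 22, 25, 27, 28, 27, 25, 22, 20, 20, 19, 18, 18, 18]
side 111.5 535 g [18, 18, 19, 18, 19, 20, 22, 25, 27, 28, 28, 25, 22, 20, 19, 18, 18, 18, 19]
side 111.5 570 g [13, 16, 17, 17, 19, 20, 21, 24, 26, 28, 28, 27, 24, 21, 19, 18, 18, 19, 19]
side 111.5 592 g [0, 0, 1, 2, 2, 5, 12, 22, 30, 33, 30, 22, 15, 11, 9, 8, 8, 7, 7]
side 76.9 510 g [18, 18, 18, 17, 18, 19, 22, 24, 27, 28, 27, 26, 23, 20, 19, 19, 19, 19, 18]
side 76.9 535 g [18, 19, 19, 18, 19, 20, 22, 24, 26, 27, 27, 25, 22, 20, 19, 18, 18, 18, 18]
side 76.9 570 g [18, 19, 19, 18, 19, 21, 27, 34, 41, 46, 46, 41, 33, 25, 20, 19, 18, 19, 18]
side 76.9 592 g [17, 17, 18, 18, 21, 26, 31, 35, 36, 32, 26, 18, 12, 9, 7, 6, 6, 6, 6]
side 37 510 g [18, 18, 19, 19, 19, 21, 24, 30, 37, 42, 42, 39, 32, 26, 20, 20, 19, 18, 18]
side 37 535 g [19, 19, 19, 19, 19, 20, 24, 30, 36, 39, 39, 33, 26, 20, 17, 16, 16, 17, 17]
side 37 570 g [18, 18, 17, 14, 13, 10, 6, 4, 1, 1, 1, 1, 1, 0, 1, 1, 0, 1, 1]
side 37 592 g [18, 18, 17, 15, 13, 9, 6, 4, 2, 1, 1, 0, 1, 1, 1, 0, 1, 1, 0]
scene 111.5 510 g [10, 9, 9, 9, 
[... 306 characters left out ...]
ene 76.9 510 g [11, 10, 9, 8, 7, 8, 11, 13, 13, 10, 7, 6, 5, 5, 5, 4, 5, 5, 3]
scene 76.9 535 g [11, 12, 10, 8, 9, 10, 11, 13, 14, 13, 12, 12, 10, 9, 8, 9, 11, 10, 10]
scene 76.9 570 g [11, 11, 11, 11, 13, 14, 21, 26, 28, 27, 23, 17, 13, 10, 10, 10, 10, 9, 9]
scene 76.9 592 g [9, 12, 11, 12, 13, 15, 19, 26, 27, 26, 21, 17, 11, 8, 6, 6, 8, 11, 12]
scene 37 510 g [12, 11, 10, 9, 12, 13, 15, 23, 23, 17, 13, 10, 5, 2, 2, 3, 2, 2, 4]
scene 37 535 g [9, 10, 8, 9, 12, 14, 19, 25, 24, 19, 14, 11, 8, 10, 12, 10, 9, 8, 9]
scene 37 570 g [13, 11, 10, 10, 11, 15, 21, 26, 29, 26, 23, 17, 14, 12, 11, 11, 11, 11, 10]
scene 37 592 g [14, 15, 10, 10, 9, 14, 18, 23, 27, 27, 22, 18, 12, 11, 11, 12, 12, 11, 12]
```

```bash
python3 - <<'E'|tail -4
from f9 import *
print(onplane("side",(189,321),40),onplane("side",(295,327),40)); print(onplane("scene",(333.5,153.5),40),onplane("scene",(399.5,157.5),40))
w=np.load("pics/wristC.npz");W.update(K=w["K"],pose=w["pose"]);print([pr("wrist",np.array(q)).round().tolist() for q in([450,290,40.],[550,290,40.],[640,290,40.])])
E
cat > f13.py <<'E'
from f9 import *
t=sys.argv[1]; snap("wrist","wrist"+t); w=np.load("pics/wrist"+t+".npz");W.update(K=w["K"],pose=w["pose"])
im=w["im"].astype(np.float32); print(env.state()["t"],env.state()["eef_pos"])
for x in range(455,646,19):
    Y=np.arange(262,325,1.); uv=np.array([pr("wrist",np.array([x,y,40.])) for y in Y],np.float32)
    v=cv2.remap(im,uv[None,:,0],uv[None,:,1],cv2.INTER_LINEAR)[0].mean(1); print(x,v.astype(int)[::2].tolist())
E
echo
```

```text
top [ 458.27883833 -357.59889332  112.6264027 ] [ 462.82333684 -257.70220902  112.6264027 ] bot [ 503.02593889 -359.63452777   34.56518837]
[629.05603236 324.52095776  40.        ] [445.52649998 259.14141913  40.        ]
[447.67008109 262.20084016  40.        ] [628.08040251 333.51078782  40.        ]
[[154.0, 244.0], [139.0, 148.0], [125.0, 48.0]]
```

```bash
python3 - <<'E'|tail -14
from f9 import *
w=np.load("pics/wristC.npz");W.update(K=w["K"],pose=w["pose"]);im=w["im"].astype(np.float32)
c=np.array([537.5,295,40.]);a=.359;e=np.array([np.cos(a),np.sin(a),0]);n=np.array([-e[1],e[0],0])
for s in range(-100,101,20):
    D=np.arange(-20,21,2.); uv=np.array([pr("wrist",c+s*e+d*n) for d in D],np.float32)
    v=cv2.remap(im,uv[None,:,0],uv[None,:,1],cv2.INTER_LINEAR)[0].mean(1); print(s,v.astype(int).tolist())
S=np.arange(-120,121,2.)
for d in(2,5):
  uv=np.array([pr("wrist",c+s*e+d*n) for s in S],np.float32);v=cv2.remap(im,uv[None,:,0],uv[None,:,1],cv2.INTER_LINEAR)[0].mean(1);print(v.astype(int)[:20].tolist(),v.astype(int)[-20:].tolist())
E
```

```text
top [ 458.27883833 -357.59889332  112.6264027 ] [ 462.82333684 -257.70220902  112.6264027 ] bot [ 503.02593889 -359.63452777   34.56518837]
-100 [50, 49, 49, 48, 49, 49, 49, 49, 46, 49, 47, 41, 45, 106, 212, 240, 235, 232, 231, 230, 231]
-80 [156, 160, 154, 209, 232, 228, 88, 143, 180, 216, 230, 217, 192, 235, 230, 229, 232, 232, 230, 231, 229]
-60 [135, 134, 134, 126, 126, 99, 107, 157, 190, 228, 224, 215, 157, 129, 132, 134, 132, 133, 130, 153, 237]
-40 [108, 108, 106, 161, 169, 106, 125, 172, 203, 231, 221, 203, 216, 231, 230, 231, 229, 229, 230, 231, 231]
-20 [109, 109, 107, 135, 163, 93, 145, 180, 218, 230, 217, 195, 229, 230, 230, 231, 231, 232, 232, 231, 232]
0 [110, 107, 104, 161, 164, 108, 159, 190, 230, 224, 212, 209, 230, 230, 232, 231, 232, 231, 232, 231, 232]
20 [110, 107, 139, 170, 102, 127, 171, 202, 231, 219, 199, 218, 232, 232, 231, 231, 230, 231, 231, 232, 232]
40 [103, 73, 72, 69, 90, 147, 178, 217, 228, 217, 186, 237, 233, 232, 232, 231, 230, 231, 232, 232, 231]
60 [156, 189, 219, 181, 109, 158, 191, 227, 223, 214, 218, 232, 231, 231, 231, 231, 231, 231, 231, 232, 231]
80 [156, 234, 234, 159, 126, 174, 202, 227, 219, 202, 221, 232, 232, 231, 232, 231, 231, 232, 231, 232, 231]
100 [232, 232, 230, 231, 233, 236, 211, 219, 225, 232, 231, 231, 232, 231, 231, 231, 232, 231, 232, 232, 232]
[45, 40, 44, 44, 43, 43, 43, 45, 46, 47, 41, 119, 205, 219, 218, 219, 218, 219, 218, 217] [232, 232, 231, 231, 232, 232, 231, 232, 231, 231, 232, 231, 231, 231, 231, 232, 231, 231, 231, 231]
[47, 42, 42, 42, 43, 44, 45, 46, 45, 44, 66, 244, 222, 217, 175, 214, 210, 210, 213, 220] [232, 231, 232, 231, 232, 231, 231, 231, 231, 232, 233, 231, 232, 231, 232, 231, 231, 231, 231, 233]
```

Request:
carry_out:
  series:
    - [0.12,0.71,0,0.67]
    - [0.12,0.71,0,0.67]
    - [0.12,0.71,0,0.67]
    - [0.12,0.71,0,0.67]
    - [0.12,0.71,0,0.65]
  fingers: -0.1

```text
t: 37.9
eef_pos: [538.1, 291.8, 170.9]
tcp_rot: [3.141, 0.002, 0.333]
ft_force: [0.5, -0.5, -0.0]
opening: 0.543
grip_force: 0.0
```

Request:
carry_out:
  series:
    - [0,0,-0.3,0]
    - [0,0,-0.3,0]
    - [0,0,0,0]
    - [0,0,0,0]
    - [0,0,0,0]

```text
t: 38.4
eef_pos: [538.8, 290.4, 142.4]
tcp_rot: [3.142, -0.001, 0.33]
ft_force: [-0.7, -0.4, 0.6]
opening: 0.549
grip_force: 0.0
```

```bash
cat > f14.py <<'E'
from f9 import *
snap("wrist","wr"+sys.argv[1]);snap("side","sd"+sys.argv[1]);snap("scene","sc"+sys.argv[1]);s=env.state();print(s["t"],s["eef_pos"],s["tcp_rot"][2])
w=np.load(f"pics/wr{sys.argv[1]}.npz");W.update(K=w["K"],pose=w["pose"]);im=w["im"].astype(np.float32)
c=np.array([539,291.1,40.]);a=.331;e=np.array([np.cos(a),np.sin(a),0]);n=np.array([-e[1],e[0],0])
print("px c",pr("wrist",c))
for k in range(-100,121,20):
    D=np.arange(-16,17,2.); uv=np.array([pr("wrist",c+k*e+d*n) for d in D],np.float32)
    v=cv2.remap(im,uv[None,:,0],uv[None,:,1],cv2.INTER_LINEAR)[0].mean(1); print(k,uv[8].astype(int).tolist(),v.astype(int).tolist())
S=np.arange(-124,125,2.)
uv=np.array([pr("wrist",c+k*e) for k in S],np.float32);v=cv2.remap(im,uv[None,:,0],uv[None,:,1],cv2.INTER_LINEAR)[0].mean(1);print(v.astype(int)[:22].tolist(),v.astype(int)[-22:].tolist())
E
python3 f14.py 1|tail -15; python3 f12.py D x | grep "111.5"
python3 - <<'E'
import sys;sys.argv=["x"]
E
python3 - <<'E'|tail -8
from f10 import *
for c in("side","scene"):
    for y in (2,37,76.9,111.5): print(c,y,ext(c+"D",c,y,101.5,(490,615)))
E
```

```text
38.55 [538.79804426 290.42259276 142.49537416] 0.33024129039824457
px c [320.6311615  191.15740389]
-100 [320, 290] [71, 73, 71, 70, 70, 73, 71, 74, 70, 69, 71, 71, 71, 70, 71, 71, 70]
-80 [320, 271] [56, 52, 52, 56, 56, 53, 55, 55, 52, 50, 52, 52, 52, 52, 53, 51, 51]
-60 [320, 252] [81, 80, 78, 80, 77, 77, 100, 114, 122, 124, 112, 85, 77, 78, 80, 77, 80]
-40 [320, 232] [95, 95, 96, 96, 97, 84, 100, 117, 121, 126, 112, 89, 95, 97, 95, 95, 94]
-20 [320, 212] [96, 100, 95, 98, 97, 90, 103, 118, 124, 125, 111, 83, 97, 97, 95, 96, 96]
0 [320, 191] [98, 97, 100, 98, 98, 87, 104, 120, 125, 125, 110, 82, 100, 97, 97, 98, 100]
20 [320, 169] [102, 98, 99, 99, 101, 89, 105, 118, 126, 126, 109, 85, 100, 98, 99, 99, 99]
40 [320, 146] [102, 103, 104, 103, 103, 92, 105, 118, 128, 128, 112, 90, 102, 99, 103, 102, 100]
60 [320, 123] [107, 107, 106, 108, 107, 99, 110, 125, 135, 129, 115, 98, 107, 106, 107, 106, 107]
80 [320, 99] [158, 158, 159, 156, 153, 130, 112, 126, 139, 130, 116, 115, 158, 156, 156, 156, 155]
100 [320, 74] [224, 224, 224, 223, 224, 226, 183, 162, 179, 168, 149, 227, 224, 225, 224
[... 782 characters left out ...]
535 g [12, 12, 10, 8, 11, 14, 17, 23, 24, 20, 14, 9, 5, 3, 2, 1, 1, 2, 2]
scene 111.5 570 g [12, 11, 10, 10, 12, 13, 16, 21, 22, 18, 11, 5, 2, 0, 0, -1, 0, -1, 0]
scene 111.5 592 g [9, 10, 10, 9, 11, 15, 21, 23, 22, 17, 13, 7, 5, 4, 5, 5, 5, 4, 2]
side 2 (np.float64(501.0), np.float64(597.0), 55, 97)
side 37 (np.float64(498.0), np.float64(596.0), 62, 99)
side 76.9 (np.float64(500.0), np.float64(597.0), 66, 98)
side 111.5 (np.float64(501.0), np.float64(600.0), 67, 88)
scene 2 (np.float64(501.0), np.float64(600.0), 31, 76)
scene 37 (np.float64(503.0), np.float64(600.0), 29, 98)
scene 76.9 (np.float64(504.0), np.float64(601.0), 31, 98)
scene 111.5 (np.float64(503.0), np.float64(602.0), 23, 100)
```

Request:
carry_out:
  series:
    - [0.025,0.025,-0.7,0]
    - [0,0,-0.8,0]
    - [0,0,-0.8,0]
    - [0,0,-0.5,0]
    - [0,0,-0.15,0]

```text
t: 39.15
eef_pos: [538.6, 291.2, -8.1]
tcp_rot: [3.141, 0.004, 0.33]
ft_force: [-0.3, -0.7, 1.0]
opening: 0.547
grip_force: 0.0
```

Request:
carry_out:
  series:
    - [0,0,0,0]
    - [0,0,0,0]
    - [0,0,0,0]
    - [0,0,0,0]
    - [0,0,0,0]
  fingers: 1

```text
t: 39.65
eef_pos: [540.1, 291.9, -4.8]
tcp_rot: [3.142, -0.001, 0.331]
ft_force: [0.8, -0.5, -0.0]
opening: 0.187
grip_force: 0.0
```

Request:
carry_out:
  series:
    - [0,0,0,0]
    - [0,0,0,0]
    - [0,0,0,0]
    - [0,0,0.2,0]
    - [0,0,0.4,0]

```text
t: 40.15
eef_pos: [539.0, 291.4, 24.0]
tcp_rot: [3.141, 0.003, 0.331]
ft_force: [0.1, 1.0, -1.0]
opening: 0.117
grip_force: 30.0
```

Request:
carry_out:
  series:
    - [0,0,0.9,0]
    - [0,0,0.9,0.5]
    - [0.05,-0.6,0.4,1]
    - [0.05,-0.9,0,1]
    - [0.05,-0.9,0,1]

```text
t: 40.65
eef_pos: [547.3, 170.7, 135.9]
tcp_rot: [3.14, -0.002, 0.703]
ft_force: [1.0, 0.5, -1.8]
opening: 0.117
grip_force: 30.0
```

Request:
carry_out:
  series:
    - [0.05,-0.8,0,1]
    - [0.02,-0.8,0,1]
    - [0,-0.5,0,1]
    - [0,-0.18,0,1]
    - [0,0,0,1]

```text
t: 41.15
eef_pos: [550.7, 56.0, 135.0]
tcp_rot: [3.141, 0.0, 1.223]
ft_force: [-0.1, 0.6, -0.9]
opening: 0.118
grip_force: 30.0
```

Request:
carry_out:
  series:
    - [0,0,0,1]
    - [0,0,0,1]
    - [0,0,0,1]
    - [0,0,0,0.15]
    - [0,0,0,0]

```text
t: 41.65
eef_pos: [550.7, 57.7, 134.7]
tcp_rot: [3.141, 0.0, 1.548]
ft_force: [0.5, -0.2, -0.9]
opening: 0.119
grip_force: 30.0
```

```bash
python3 - <<'E'|tail -12
from f9 import *
snap("wrist","wq1"); 
w=np.load("pics/wq1.npz");W.update(K=w["K"],pose=w["pose"])
def un(u,v,z):
    d=W["pose"][:3,:3]@np.linalg.solve(W["K"],[u,v,1]);o=W["pose"][:3,3];return (o+d*(z-o[2])/d[2]).round(1)
s=env.state();print(s["t"],s["eef_pos"],s["tcp_rot"],s["opening"])
for n in("jaw_l","rod_seat","rod","rack"):
    for d in env.look_for("wrist",n)[:3]: u,v=d["position"][1]*640,d["position"][0]*400; print(n,round(u),round(v),round(d["conf"],2),un(u,v,125),un(u,v,112))
snap("side","sq1");snap("scene","cq1")
T=s["eef_pos"];z=T[2]+45
print("rod ends exp",[pr(c,np.array([T[0]+k*.02,T[1]+k*100,z])).round(1).tolist() for c in("side","scene") for k in(-1,1)])
E
```

```text
[ 505.298 -309.686   34.565    1.525    0.521] [-0.4, -0.4, 1.0, 0.3, 0.0, 0.0, -0.8, -0.1, -0.2, -0.2, -0.4, -0.1, -0.2, 0.1, -1.1, 1.2, 0.4, -0.1]
top [ 458.27883833 -357.59889332  112.6264027 ] [ 462.82333684 -257.70220902  112.6264027 ] bot [ 503.02593889 -359.63452777   34.56518837]
41.7 [550.73090567  57.7282782  134.6307704 ] [3.14133074e+00 4.69644614e-05 1.54797708e+00] 0.11740262468708966
jaw_l 293 81 0.79 [536.2 143.9 125. ] [535.1 145.1 112. ]
rod_seat 310 109 0.66 [545.7 128.  125. ] [545.2 128.2 112. ]
rod 324 162 0.94 [553.1  95.8 125. ] [553.1  94.  112. ]
rod 166 259 0.19 [446.7  34.2 125. ] [440.2  28.6 112. ]
rack 308 116 0.92 [544.5 123.8 125. ] [543.9 123.8 112. ]
rod ends exp [[307.9, 154.8], [263.5, 220.4], [318.3, 182.9], [353.6, 140.1]]
```

```bash
python3 - <<'E'|tail -26
from f9 import *
w=np.load("pics/wq1.npz");W.update(K=w["K"],pose=w["pose"])
F={"wrist":"wq1","side":"sq1","scene":"cq1"}
def prof(c,P):
    im=np.load(f"pics/{F[c]}.npz")["im"].astype(np.float32); uv=np.array([pr(c,q) for q in P],np.float32)
    return cv2.remap(im,uv[None,:,0],uv[None,:,1],cv2.INTER_LINEAR)[0].mean(1).astype(int).tolist()
T=np.array([550.7,57.7,179.6]);e=np.array([.02,1,0])
for c in F:
    for dx in(-2,0,2):
        for sg in(-1,1):
            if c=="wrist" and sg<0: continue
            print(c,"end",sg,dx,prof(c,[T+[dx,0,0]+sg*k*e for k in range(84,116,2)]))
print("across rod y=120",prof("wrist",[[x,120,179.6] for x in range(536,566,2)]),prof("wrist",[[x,90,179.6] for x in range(536,566,2)]))
for z in (112,122,138,145):
    for y in (145,): print("clip",z,y,prof("wrist",[[x,y,z] for x in range(520,582,2)]))
E
```

```text
[ 505.298 -309.686   34.565    1.525    0.521] [-0.4, -0.4, 1.0, 0.3, 0.0, 0.0, -0.8, -0.1, -0.2, -0.2, -0.4, -0.1, -0.2, 0.1, -1.1, 1.2, 0.4, -0.1]
top [ 458.27883833 -357.59889332  112.6264027 ] [ 462.82333684 -257.70220902  112.6264027 ] bot [ 503.02593889 -359.63452777   34.56518837]
wrist end 1 -2 [118, 115, 188, 184, 182, 185, 179, 127, 223, 220, 223, 223, 222, 223, 223, 0]
wrist end 1 0 [130, 133, 125, 215, 215, 215, 201, 171, 225, 224, 223, 223, 223, 222, 224, 0]
wrist end 1 2 [134, 134, 129, 216, 215, 216, 197, 169, 224, 222, 222, 223, 222, 223, 222, 0]
side end -1 -2 [11, 12, 14, 15, 16, 16, 15, 15, 16, 16, 16, 16, 16, 15, 16, 16]
side end 1 -2 [121, 137, 143, 143, 138, 127, 109, 105, 126, 162, 178, 163, 125, 87, 69, 71]
side end -1 0 [10, 11, 12, 13, 13, 14, 14, 14, 15, 15, 15, 15, 15, 15, 14, 14]
side end 1 0 [138, 155, 162, 163, 156, 141, 123, 123, 148, 178, 184, 166, 125, 79, 58, 51]
side end -1 2 [10, 10, 11, 12, 12, 11, 11, 11, 12, 12, 12, 13, 12, 12, 11, 11]
side end 1 2 [145, 160, 169, 171, 161, 144, 135, 140, 167, 187, 188, 170, 122, 75, 41, 28]
scene end -1 -2 [17
[... 591 characters left out ...]
, 47, 49, 48] [145, 145, 145, 142, 148, 139, 94, 116, 125, 121, 109, 97, 148, 149, 150]
clip 112 145 [155, 149, 72, 69, 71, 68, 68, 69, 68, 69, 69, 109, 127, 90, 109, 120, 130, 140, 130, 121, 113, 93, 99, 99, 98, 100, 152, 150, 81, 81, 81]
clip 122 145 [94, 78, 80, 72, 70, 72, 71, 69, 70, 69, 67, 76, 124, 84, 108, 121, 129, 137, 128, 121, 111, 97, 98, 99, 100, 98, 149, 148, 82, 84, 83]
clip 138 145 [81, 79, 80, 84, 73, 71, 70, 71, 73, 71, 69, 66, 119, 106, 104, 117, 131, 139, 127, 120, 108, 101, 100, 101, 103, 155, 152, 92, 102, 108, 115]
clip 145 145 [78, 74, 83, 87, 78, 72, 70, 70, 69, 70, 69, 68, 122, 127, 102, 119, 130, 139, 130, 119, 105, 102, 101, 101, 98, 153, 156, 161, 160, 159, 156]
```

Request:
carry_out:
  series:
    - [0,0,-0.3,0]
    - [0,0,-0.3,0]
    - [0,0,-0.15,0]
    - [0,0,-0.1,0]
    - [0,0,0,0]

```text
t: 42.5
eef_pos: [550.7, 57.8, 91.5]
tcp_rot: [-3.141, 0.0, 1.55]
ft_force: [0.3, 0.3, -0.5]
opening: 0.118
grip_force: 30.0
```

Request:
carry_out:
  series:
    - [0,0,-0.04,0]
    - [0,0,-0.04,0]
    - [0,0,-0.04,0]
    - [0,0,-0.04,0]
    - [0,0,-0.04,0]

```text
t: 43.0
eef_pos: [551.8, 57.7, 82.4]
tcp_rot: [3.139, 0.0, 1.551]
ft_force: [4.1, -0.4, 4.2]
opening: 0.119
grip_force: 30.0
```

Request:
carry_out:
  series:
    - [0,0,-0.04,0]
    - [0,0,-0.04,0]
    - [0,0,-0.04,0]
    - [0,0,-0.04,0]
    - [0,0,-0.04,0]

```text
t: 43.5
eef_pos: [550.8, 57.7, 71.7]
tcp_rot: [3.141, 0.0, 1.551]
ft_force: [2.8, -1.8, 2.2]
opening: 0.118
grip_force: 30.0
```

Request:
carry_out:
  series:
    - [0,0,-0.04,0]
    - [0,0,-0.03,0]
    - [0,0,-0.02,0]
    - [0,0,-0.02,0]
    - [0,0,0,0]

```text
t: 44.0
eef_pos: [550.4, 57.8, 66.7]
tcp_rot: [-3.141, 0.0, 1.551]
ft_force: [-1.7, -2.4, 8.3]
opening: 0.118
grip_force: 30.0
```

Request:
carry_out:
  series:
    - [0,0,-0.02,0]
    - [0,0,-0.02,0]
    - [0,0,-0.01,0]
    - [0,0,0,0]
    - [0,0,0,0]

```text
t: 44.5
eef_pos: [550.6, 57.8, 66.2]
tcp_rot: [3.141, 0.0, 1.551]
ft_force: [-8.9, -1.1, 30.4]
opening: 0.116
grip_force: 30.0
```

```bash
python3 - <<'E'|tail -14
from f9 import *
s=env.state();print(s["t"],s["eef_pos"],s["ft_force"])
for c in("side","scene","wrist"): snap(c,c+"E")
w=np.load("pics/wristE.npz");W.update(K=w["K"],pose=w["pose"])
def prof(c,P):
    im=np.load(f"pics/{c}E.npz")["im"].astype(np.float32); uv=np.array([pr(c,q) for q in P],np.float32)
    return cv2.remap(im,uv[None,:,0],uv[None,:,1],cv2.INTER_LINEAR)[0].mean(1).astype(int).tolist()
for c in("side","scene","wrist"):
    for sg in(-1,1): print(c,sg,prof(c,[[551+sg*k*.02,57.4+sg*k,114] for k in range(84,116,2)]))
E
```

```text
[ 505.298 -309.686   34.565    1.525    0.521] [-0.4, -0.4, 1.0, 0.3, 0.0, 0.0, -0.8, -0.1, -0.2, -0.2, -0.4, -0.1, -0.2, 0.1, -1.1, 1.2, 0.4, -0.1]
top [ 458.27883833 -357.59889332  112.6264027 ] [ 462.82333684 -257.70220902  112.6264027 ] bot [ 503.02593889 -359.63452777   34.56518837]
44.5 [550.56584891  57.76674432  66.16401082] [-8.88940328 -1.10082203 30.44134747]
side -1 [6, 6, 5, 4, 3, 4, 4, 4, 4, 4, 3, 3, 3, 3, 3, 4]
side 1 [114, 113, 135, 160, 173, 167, 147, 117, 91, 79, 76, 75, 73, 67, 59, 46]
scene -1 [166, 169, 167, 171, 172, 174, 170, 164, 144, 123, 104, 90, 85, 85, 83, 80]
scene 1 [84, 79, 73, 67, 60, 53, 45, 41, 39, 40, 43, 48, 50, 51, 50, 49]
wrist -1 [0, 0, 0, 0, 0, 0, 0, 0, 0, 0, 0, 0, 0, 0, 0, 0]
wrist 1 [151, 154, 202, 237, 238, 234, 211, 171, 233, 232, 234, 232, 235, 234, 176, 0]
```

Request:
carry_out:
  series:
    - [0,0,0.03,0]
    - [0,0,0,0]
    - [0,0,0,0]
    - [0,0,0,0]
    - [0,0,0,0]
  fingers: 0.2

```text
t: 45.15
eef_pos: [550.6, 57.8, 65.0]
tcp_rot: [-3.141, -0.0, 1.551]
ft_force: [-0.3, 0.4, 0.4]
opening: 0.397
grip_force: 0.0
```

Request:
carry_out:
  series:
    - [0,0,0.1,0]
    - [0,0,0.3,0]
    - [0,0,0.6,0]
    - [0,0,0.8,0]
    - [0,0,0.8,0]

```text
t: 45.65
eef_pos: [550.4, 57.8, 196.9]
tcp_rot: [-3.141, 0.0, 1.551]
ft_force: [-0.7, 0.1, -0.2]
opening: 0.4
grip_force: 0.0
```

Request:
carry_out:
  series:
    - [-0.5,0,0.6,0]
    - [-0.7,0,0.3,0]
    - [-0.3,0,0,0]
    - [0,0,0,0]
    - [0,0,0,0]

```text
t: 46.15
eef_pos: [476.2, 57.8, 240.7]
tcp_rot: [3.141, -0.0, 1.551]
ft_force: [0.1, -0.2, -0.4]
opening: 0.401
grip_force: 0.0
```

```bash
cat > f15.py <<'E'
from f9 import *
s=env.state();print(s["t"],s["eef_pos"],s["ft_force"],s["opening"])
t=sys.argv[1]
for c in("side","scene","wrist"): snap(c,c+t)
w=np.load(f"pics/wrist{t}.npz");W.update(K=w["K"],pose=w["pose"])
def prof(c,P):
    im=np.load(f"pics/{c}{t}.npz")["im"].astype(np.float32); uv=np.array([pr(c,q) for q in P],np.float32)
    return cv2.remap(im,uv[None,:,0],uv[None,:,1],cv2.INTER_LINEAR)[0].mean(1).astype(int).tolist()
for c in("side","scene","wrist"):
    for sg in(-1,1): print(c,sg,prof(c,[[551+sg*k*.02,57.2+sg*k,114] for k in range(90,112,1)]))
    for y in(-45,20,57,95,160): print(c,"z at y",y,prof(c,[[551+(y-57)*.02,y,z] for z in range(98,132,2)]))
E
python3 f15.py G|tail -22
```

```text
46.15 [476.21521404  57.77862536 240.6776185 ] [ 0.08733618 -0.21807431 -0.41795502] 0.40090918539936976
side -1 [107, 100, 94, 94, 94, 97, 102, 111, 120, 129, 135, 141, 147, 152, 157, 161, 166, 169, 172, 175, 178, 179]
side 1 [102, 111, 120, 129, 124, 118, 111, 101, 89, 78, 69, 62, 59, 58, 57, 57, 56, 55, 54, 53, 51, 49]
side z at y -45 [61, 56, 51, 56, 68, 90, 113, 133, 148, 159, 169, 176, 180, 183, 183, 183, 183]
side z at y 20 [44, 51, 61, 73, 88, 105, 122, 135, 142, 142, 138, 132, 130, 133, 145, 158, 171]
side z at y 57 [49, 58, 68, 78, 89, 101, 113, 120, 121, 114, 97, 81, 66, 58, 49, 42, 34]
side z at y 95 [47, 54, 60, 65, 71, 74, 77, 80, 85, 90, 97, 97, 92, 80, 63, 45, 30]
side z at y 160 [58, 58, 58, 57, 57, 57, 57, 57, 58, 59, 63, 65, 67, 65, 63, 59, 56]
scene -1 [166, 167, 168, 168, 169, 167, 166, 165, 160, 148, 137, 126, 116, 106, 96, 88, 82, 81, 82, 83, 83, 83]
scene 1 [116, 116, 118, 121, 125, 127, 129, 134, 138, 144, 149, 153, 157, 161, 165, 169, 174, 176, 177, 178, 179, 181]
scene z at y -45 [87, 88, 87, 84, 82, 81, 82, 94, 114, 132, 145, 147, 137, 123, 102, 92, 89]
sc
[... 396 characters left out ...]
0, 44, 46, 44, 52, 64, 59, 41, 56, 60, 62, 62, 60, 60, 64, 63, 64, 67, 67, 68, 68, 67]
wrist 1 [115, 114, 116, 121, 137, 125, 180, 182, 152, 163, 224, 222, 220, 220, 219, 219, 220, 221, 221, 221, 221, 220]
wrist z at y -45 [60, 64, 54, 43, 56, 59, 60, 61, 59, 62, 64, 63, 63, 63, 67, 67, 68]
wrist z at y 20 [164, 170, 177, 183, 190, 199, 206, 213, 217, 215, 210, 204, 198, 193, 187, 184, 179]
wrist z at y 57 [103, 107, 110, 113, 116, 118, 121, 125, 127, 128, 130, 128, 124, 122, 121, 118, 117]
wrist z at y 95 [106, 109, 113, 116, 118, 120, 127, 142, 170, 213, 234, 213, 189, 148, 119, 133, 141]
wrist z at y 160 [221, 221, 221, 220, 220, 220, 221, 220, 220, 220, 221, 221, 220, 219, 220, 221, 220]
```

```bash
python3 -c "
from cell import env
print(env.job_done())"
```

```text
the job is handed in; nothing more can be done
None
```

I've handed the job in at about 46 s of the 58 s: by numeric camera checks, the board is fully down in the empty guide with its ends within about 1.5 mm of level, and the rod, pressed until it stopped dead at 30 N, is home in both clips and even to about 1 mm.

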